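# Find the spare lid that screws home on the storage jar

### The job

The storage jar has lost its lid: swing the wooden box open until its lid leans back and stays open, take out the red spare lids and try them on the jar until you find the one that screws fully home. Leave that lid screwed down and level on the upright jar, and the other lid standing skirt-down in the box or on the worktop; do not topple the jar or knock over the things around.

Things in the scene. Friction and masses are not known exactly. Their poses are not given: they have to be found in the camera images.
- jar: white stoneware jar with a blue band, 92 mm across, 126 mm high, heavy (1.6 kg), standing loose. Origin: centre of its underside, z up. Threaded neck 45 mm across (54 over the threads) from 94 mm up to the rim. Two blue marks on the shoulder, on the jar's +x and -x axes, show the starting direction for the lid's grip bar (either way round)
- jar_rim (a point): centre of the jar's mouth, 126 mm above its underside, axes as the jar. Coarse thread, closes clockwise seen from above. With bar along the marks any lid drops loosely on, origin about 106 mm above the jar's origin. The right lid then sinks 4.8 mm per rad, is home after 1.25 rad with its origin at 100 mm, tight at 1.5. The wrong one binds within 0.3 rad, 4 mm or more too high; forced on, it takes the jar round
- lid_1: red plastic screw lid, 63 mm across, 90 g, skirt down; the two lids look alike, only one fits the jar (not told which). Origin: centre of the skirt's lower edge, z up; flat top 30 mm above it. Grip bar on top along the lid's x axis: 12 mm thick, 50 long, 30 to 58 mm above the origin. Thread lugs inside below both bar ends. Starts in a bay of the box, bar along the box's x within 0.4 rad
- lid_2: red plastic screw lid, 63 mm across, 90 g, skirt down; the two lids look alike, only one fits the jar (not told which). Origin: centre of the skirt's lower edge, z up; flat top 30 mm above it. Grip bar on top along the lid's x axis: 12 mm thick, 50 long, 30 to 58 mm above the origin. Thread lugs inside below both bar ends. Starts in a bay of the box, bar along the box's x within 0.4 rad
- box: dark wooden box with hinged lid, fixed: 164 mm deep (x), 240 wide (y), 70 high, walls 8 mm. Origin: centre of its underside; x points from its front to the hinge side. Inner floor 8 mm above the origin; a low divider (6 mm thick, its top 46 mm above the origin) along y = 0 makes two bays, each 148 mm (x) by 109 mm (y) inside, with one red lid in each
- box_lid (a joint): angle of the box's lid (a 9 mm board), rad: 0 closed, 1.57 upright, 1.75 leaning back on its stop. Hinge axis along the box's y axis, at x = 80 mm, z = 72 mm of the box. Past upright it stays open by its weight, before that it falls shut. Open, it stands 240 mm high (knob 270 mm)
- box_knob (a point): centre of the brass knob on the middle of the box lid's front edge; its head is 18 mm across and 20 mm long and points away from the edge: level towards the robot while shut, straight up when the lid is upright. 187 mm from the hinge axis (21 mm in front of the lid's edge); 75 mm above the worktop when shut, nothing under it
- onion_1: brown onion, 82 mm, a loose bystander; origin under its centre
- tomato_1: red tomato, 65 mm, a loose bystander; origin under its centre
- tomato_2: red tomato, 77 mm, a loose bystander; origin under its centre
- ramekin: small cream bowl, 94 mm across, 45 mm high, a loose bystander; origin under its centre
- garlic_1: garlic bulb, 60 mm, a loose bystander; origin under its centre
Things that resemble listed ones, but are neither listed nor needed, are in the scene too. Leave any pink or yellow look-alike of the jar alone.

How it is judged (in metres and radians):
On the way, in this order (a step that is already met when the one before it is completed fails the run):
1. the box's lid is swung back past upright (value of joint box_lid above 1.62 rad), for 0.2 s.
2. a red lid is lifted clear of the box (height (world z) of any of lid_1, lid_2 above 0.1 m), for 0.1 s.
At the end, for the whole second after the job is handed in: One red lid sits fully home on the upright jar (within 2 mm of the height at which it rests on the rim, centred within 6 mm, level with the jar within 0.09 rad), the other stands skirt-down in the box or on the worktop, the box's lid is still open past upright (over 1.6 rad), and all is at rest (((z of lid_1 in the frame of jar between 0.097 and 0.102 m and horizontal distance between lid_1 and jar below 0.006 m and angle between the z axis of lid_1 and the z axis of jar, either way round below 0.09 rad and linear speed of each of lid_1, lid_2 below 0.02 m/s and height (world z) of lid_2 below 0.02 m and angle between lid_2's own z axis and vertical below 0.12 rad) or (z of lid_2 in the frame of jar between 0.097 and 0.102 m and horizontal distance between lid_2 and jar below 0.006 m and angle between the z axis of lid_2 and the z axis of jar, either way round below 0.09 rad and linear speed of each of lid_2, lid_1 below 0.02 m/s and height (world z) of lid_1 below 0.02 m and angle between lid_1's own z axis and vertical below 0.12 rad)) and angle between jar's own z axis and vertical below 0.06 rad and height (world z) of jar below 0.01 m and linear speed of jar below 0.02 m/s and value of joint box_lid above 1.6 rad); the robot touches nothing.
It fails at once if the jar is tipped over or lifted (angle between jar's own z axis and vertical above 0.5 rad or height (world z) of jar above 0.06 m).
It fails at once if a bystander is knocked away (moved more than 60 mm) (distance of any of onion_1, tomato_1, tomato_2, ramekin, garlic_1 from where it was at the start of the episode above 0.06 m).
It also fails if it takes over 72 s, if anything falls off the work surface, if the arm or the gripper's body presses on something with over 40 N, if the wrist force passes 120 N, or if a joint passes its speed limit or range.

### The arm

A 6-joint arm with a two-finger parallel gripper is mounted at the origin on a cart in front of the work surface, level with it; the furniture and walls round the work are solid. World frame = base frame: x ahead of the robot, y to its left, z up, the work surface at z = 0. Lengths are in mm, angles in rad, forces in N, time in s.
With the tool pointing down it reaches from about 350 to 875 mm from the base axis. Payload 4.2 kg.
Tool frame: the origin (TCP) lies at the very end of the fingers, on their centre line; the grasp point (between the pads) lies 19 mm behind it; z points along the fingers, y is the line along which they close (so a half turn about z gives the same grasp; the last joint's range is limited). The gripper opens to 85 mm and grips with 20 to 120 N. Pads are 22 mm wide; open, the fingers measure 114 mm over their backs; the gripper's body (76 mm by 85 mm) begins 54 mm behind the grasp point. The pads swing forward as they close: fully open they stand 13 mm farther back than shut.
Start: joints at [-0.941, 0.385, 0.008, 0, -1.194, -0.259], TCP at [226.49, -582.496, 231.312] pointing down, gripper open.
Joint ranges: [-3.14, 3.14], [-1.21, 2.06], [-1.07, 1.41], [-3.16, 2.05], [-2.99, -0.16], [-3.1, 3.1]. Speed limits (rad/s): [2.79, 2.79, 3.14, 3.14, 3.14, 3.14].

### API

Orientations are given as a unit quaternion [x, y, z, w].
In Python, from bench import arm, optics gives the robot as it stands. The module is installed in compiled form; this text tells all that it offers.
- The arm moves only by the tool step_arm, never from a script. Its argument "motion" is a list of rows, each an object with "dr": the turn, a rotation vector about the tool's x, y, z in units of 8 degrees (1.0 is 8 degrees), a list of three; "slide": the shift along the tool's x, y, z in mm, a list of three; "jaw": the finger opening in mm, from 0 to 85.4. A call has exactly 8 rows; each row is the pose to reach, as a shift and turn from the pose commanded when the call began, along the tool's axes at that moment; what a row does not reach only later rows make up. A row lasts 1/8 s, in which the tool goes at most 62.5 mm and 10.7 degrees, less where a joint would pass 70% of its speed; a pose out of reach is approached as far as the arm can. A call with a gripper value outside its range is refused whole. The fingers move at their own pace and stop on an object; the grip force is fixed at half the most. Time passes only in rows, so rows that repeat a pose let the fingers close, or fill a call up. It gives the time, the measured TCP pose, the force, the opening and the grip force at its end, in the units of the state.
- arm.read_state(): the state, without advancing time (a new reading comes with each control period).
- optics.get_image(name): name is "scene" or "top"; returns the picture (420x560x3 uint8, blue, green, red); there is no depth.
- optics.camera_info(name): a dict with "camera_matrix" (3x3 intrinsics, pixels), "k1" (the pictures are not rectified: a ray, as slopes to the right and down, at radius r is drawn at 1 + k1 r^2 times it, then the intrinsics apply), "view" (4x4, takes a point from world to camera coordinates). Camera axes: x right, y up, looking along -z (the intrinsics and any distortion apply to the point x, -y, -z); pixel columns grow to the right and rows downward; lengths in mm; the calibration is good to about 2 mm. A picture is of the moment at which its call begins. camera_info takes no time and is no camera call.
- arm.job_done(): hands the job in; it is judged then, once.
The state is a dict: "clock": time; "joints": joint angles; "joint_vel": joint speeds; "joint_efforts": joint torques, N m; "position": TCP position; "ee_rot": TCP orientation; "contact_force": force on the tool from outside, world axes, zero at the start; "wrist_torque": the same for the moment, N m; "gripper_width": finger opening in mm; "grasp_force": force on a finger pad.
Only numpy, scipy, OpenCV 4.12 (cv2) and the standard library are available. Lean on these libraries where they do the work, as an engineer would, in place of code of your own. Each camera call takes 0.05 s, during which the arm holds its last target. There are 200 camera calls.

## Working session

There is one attempt and no reset: what is moved stays moved. The work goes in short steps, Python scripts to look and compute and a tool call to move; the robot and the scene stay as the last step left them, time stands still between calls to the robot, and variables do not carry over. Pictures are saved under pics/ and viewed, at most 10 in all, crops included, and the job is handed in when it is done.

Besides the shell and the picture viewer there is one more tool, called after "Emit:" as name(argument=value, ...), one argument or row to a line, values as JSON. step_arm: Moves the arm, as the interface text tells. Its arguments: {"type":"object","properties":{"motion":{"type":"array","items":{"type":"object","properties":{"dr":{"type":"array","items":{"type":"number"}},"slide":{"type":"array","items":{"type":"number"}},"jaw":{"type":"number"}}}}},"required":["motion"]}

```bash
mkdir -p pics
python3 - <<'E'
from bench import arm, optics
import cv2
print(arm.read_state())
for n in ("scene","top"):
    cv2.imwrite(f"pics/{n}0.png",optics.get_image(n)); print(n,optics.camera_info(n))
E
```

```text
{'clock': 0.0, 'joints': array([-9.41415221e-01,  3.85557823e-01,  6.62842668e-03, -5.32504162e-04,
       -1.19400369e+00, -2.58565838e-01]), 'joint_vel': array([ 4.38772682e-05, -1.29666829e-04,  5.31327780e-04, -9.03694685e-04,
        1.11156748e-03,  5.83413982e-04]), 'joint_efforts': array([ 6.13780030e-04, -3.92289305e+01,  1.88396412e+01,  4.18592378e+00,
       -4.61705917e-03,  1.13764324e-05]), 'position': array([ 226.27685437, -581.96913147,  230.21686985]), 'ee_rot': array([-1.84250539e-01,  9.82878699e-01,  1.07109778e-03, -2.35424123e-04]), 'contact_force': array([-0.20757482,  0.15892456, -0.3581194 ]), 'wrist_torque': array([-0.01195174,  0.0048953 , -0.05762331]), 'grasp_force': 0.0, 'gripper_width': 85.47872774669135}
scene {'camera_matrix': array([[437.56165734,   0.        , 278.55503821],
       [  0.        , 437.56165734, 208.93815533],
       [  0.        ,   0.        ,   1.        ]]), 'k1': -0.07020211116498405, 'view': array([[-6.67480746e-01, -7.44607615e-01, -5.38087859e-03,
         2.90891811e+02],
       [ 6.26260957e-01, -5.65272405e-01,  5.36902525e-01,
        -4.07245394e+02],
       [-4.02823371e-01,  3.55002264e-01,  8.43627124e-01,
        -1.15482913e+03],
       [ 0.00000000e+00,  0.00000000e+00,  0.00000000e+00,
         1.00000000e+00]])}
top {'camera_matrix': array([[390.86290887,   0.        , 278.11565014],
       [  0.        , 390.86290887, 211.48475178],
       [  0.        ,   0.        ,   1.        ]]), 'k1': -0.07060379610546214, 'view': array([[ 1.33739954e-02, -9.99872394e-01, -8.73680766e-03,
        -6.60548199e+01],
       [ 9.91436255e-01,  1.21249863e-02,  1.30027450e-01,
        -5.46435676e+02],
       [-1.29904925e-01, -1.04009744e-02,  9.91471901e-01,
        -1.19710749e+03],
       [ 0.00000000e+00,  0.00000000e+00,  0.00000000e+00,
         1.00000000e+00]])}
```

View pics/top0.png

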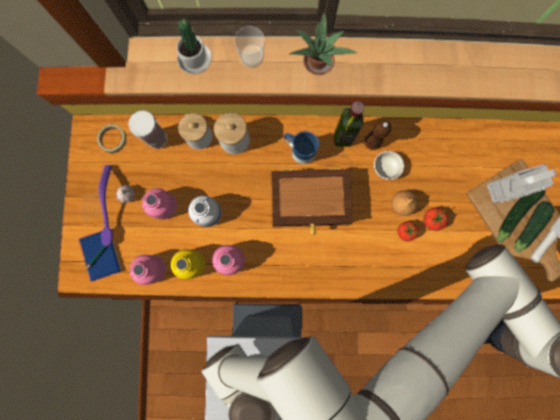

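View pics/scene0.png

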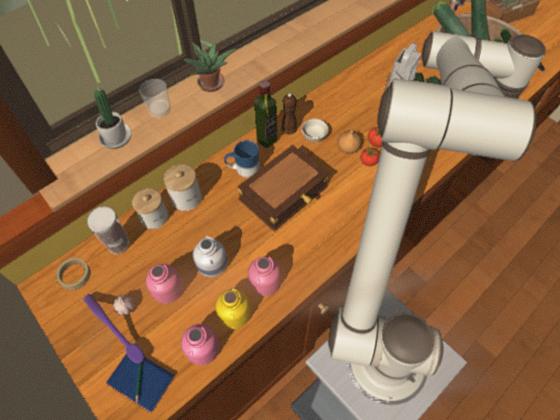

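Top view: the box is centred near px (312,197), its knob at (312,229), and the white jar at (204,210) with pink and yellow look-alikes around it. I'll enlarge that area to measure.

```bash
cat > h.py <<'E'
import numpy as np, cv2
from bench import arm, optics
from scipy.spatial.transform import Rotation as R
def cam(n):
    c=optics.camera_info(n); return c["camera_matrix"],c["k1"],c["view"]
def proj(n,P):
    K,k,V=cam(n); P=np.atleast_2d(np.array(P,float)); q=P@V[:3,:3].T+V[:3,3]
    s=np.c_[q[:,0],-q[:,1]]/(-q[:,2:]); s=s*(1+k*(s**2).sum(1,keepdims=True))
    return s*K[0,0]+K[:2,2]
def back(n,uv,z):
    K,k,V=cam(n); d=(np.array(uv,float)-K[:2,2])/K[0,0]; s=d.copy()
    for _ in range(30): s=d/(1+k*(s@s))
    r=V[:3,:3].T@np.array([s[0],-s[1],-1]); o=-V[:3,:3].T@V[:3,3]
    return o+r*(z-o[2])/r[2]
def crop(n,u0,v0,u1,v1,f,name,img=None):
    im=optics.get_image(n) if img is None else img
    im=cv2.resize(im[v0:v1,u0:u1],None,fx=f,fy=f,interpolation=cv2.INTER_CUBIC)
    cv2.imwrite("pics/"+name,im)
E
python3 - <<'E'
from h import *
a=cv2.imread("pics/top0.png");b=cv2.imread("pics/scene0.png")
A=cv2.resize(a[160:250,170:370],None,fx=4,fy=4,interpolation=cv2.INTER_CUBIC)
B=cv2.resize(b[140:290,185:345],None,fx=4,fy=4,interpolation=cv2.INTER_CUBIC)
B=cv2.resize(b[230:285,185:235] if 0 else b[225:285,180:380],None,fx=4,fy=4,interpolation=cv2.INTER_CUBIC)
cv2.imwrite("pics/z0.png",np.vstack([A,B]))
print("jar rim",back("top",(206,208),126),back("scene",(207,243),126))
print("knob",back("top",(312,229),75), "c",[back("top",p,76) for p in((272,171),(350,171),(352,226),(273,228))])
E
```

```text
jar rim [543.08980283 151.76886348 126.        ] [543.66666984 168.2729839  126.        ]
knob [ 489.73039694 -162.95086096   75.        ] c [array([667.97749803, -38.87260241,  76.        ]), array([ 671.01083313, -280.28408771,   76.        ]), array([ 500.20855422, -284.42422915,   76.        ]), array([491.22011454, -44.64205346,  76.        ])]
```

View pics/z0.png

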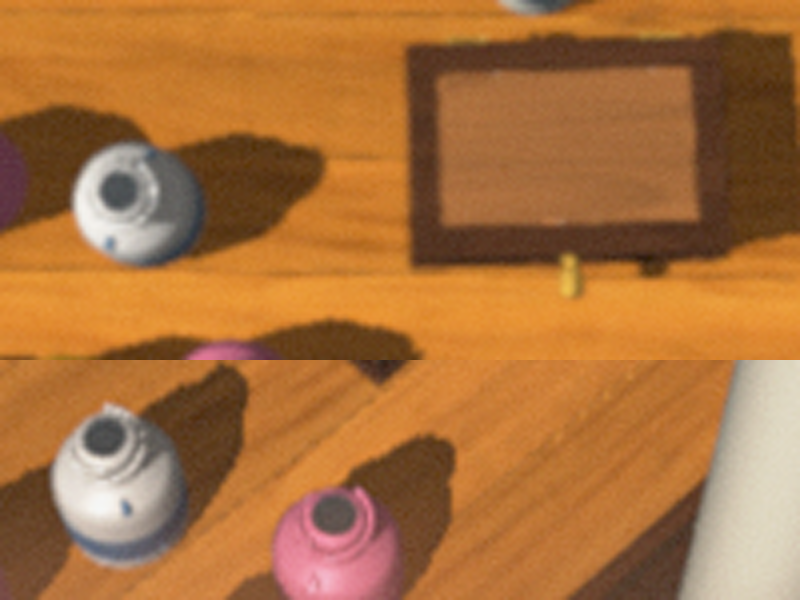

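Run:
```python
from h import *
from scipy.optimize import least_squares
def c(x,y,oy=160,ox=170,sy=0): return ((x+.5)/4-.5+ox,(y-sy+.5)/4-.5+oy)
rt=back("top",c(119,188),126); rs=back("scene",c(105,437,225,180,360),126)
print("rim",rt,rs)
m1,m2=c(110,243),c(152,156)
for z in (80,86,92): 
  p,q,s=back("top",m1,z),back("top",m2,z),back("scene",c(126,508,225,180,360),z)
  print(z,p,q,(p+q)/2,np.linalg.norm(p-q),np.degrees(np.arctan2(*(p-q)[1::-1])),"scene",s)
obs=np.array([c(408,47),c(412,267),c(728,255),c(725,40),c(569,276)])
M=np.array([[84,120,79],[-86,120,79],[-86,-120,79],[84,-120,79],[-107,0,75]])
def f(t):
  a=t[2];P=np.c_[M[:,0]*np.cos(a)-M[:,1]*np.sin(a)+t[0],M[:,0]*np.sin(a)+M[:,1]*np.cos(a)+t[1],M[:,2]]
  return (proj("top",P)-obs).ravel()
r=least_squares(f,[590,-160,0]);print(r.x,r.fun.reshape(-1,2).round(1)); 
print("knobs",back("top",c(571,290),75),back("top",c(569,276),75))
s=arm.read_state(); print(R.from_quat(s["ee_rot"]).as_matrix().round(3))
for n,p,z in(("onion",(404,202),40),("tom",(407,231),32),("tom2",(435,219),38),("ram",(389,165),40),("gar",(125,193),30),("mug",(305,148),60),("pink",(228,259),126),("bottle",(356,107),180)): print(n,back("top",p,z))
```

```text
rim [546.93410655 171.51738741 126.        ] [543.56011812 172.24591861 126.        ]
80 [511.08510515 186.64284686  80.        ] [578.48075573 156.95386087  80.        ] [544.78293044 171.79835387  80.        ] 73.64516010280707 156.22565294060948 scene [512.44054295 185.53807769  80.        ]
86 [510.45341557 185.32543189  86.        ] [577.50561177 155.78774367  86.        ] [543.97951367 170.55658778  86.        ] 73.26985765225625 156.22565294060948 scene [509.5956203  186.67310774  86.        ]
92 [509.82172599 184.00801691  92.        ] [576.53046781 154.62162647  92.        ] [543.1760969  169.31482169  92.        ] 72.89455520170547 156.22565294060945 scene [506.75069765 187.8081378   92.        ]
[ 5.89340759e+02 -1.61093887e+02  3.20973177e-02] [[ 0.2 -1.1]
 [ 0.2 -1.2]
 [ 0.3  0.2]
 [-1.4 -0.8]
 [ 0.6  2.8]]
knobs [ 480.2468349  -164.11305504   75.        ] [ 490.86671541 -162.56857916   75.        ]
[[-0.932 -0.362 -0.001]
 [-0.362  0.932  0.002]
 [ 0.     0.002 -1.   ]]
onion [ 581.79096735 -457.24794924   40.        ]
tom [ 490.51841013 -466.76773428   32.        ]
tom2 [ 528.98348445 -555.8107236    38.        ]
ram [ 701.22684411 -412.46862486   40.        ]
gar [602.18612987 437.08689913  30.        ]
mug [ 747.50249745 -141.61306367   60.        ]
pink [395.44438804  82.633229   126.        ]
bottle [ 836.60329728 -282.32381702  180.        ]
```

The top and scene views agree: jar axis ≈ (545,171.5), marks at −24°, and the box at (589,−161) with yaw 0.03. That puts the knob at about (483,−164,75).

```bash
cat >> h.py <<'E'
def plan(*T):
    """T: (x,y,z,psi_deg) targets, tool down, psi = world angle of tool y. Prints slide/dr from the present pose."""
    s=arm.read_state(); R0=R.from_quat(s["ee_rot"]); p0=s["position"]
    y=R0.apply([0,1,0]); print("clock",round(s["clock"],2),"pos",p0.round(1),"psi",np.degrees(np.arctan2(y[1],y[0])).round(1),"j",s["joints"].round(2),"w",round(s["gripper_width"],1),"F",s["contact_force"].round(1),"g",round(s["grasp_force"],1))
    for x,yy,z,a in T:
        a=np.radians(a); Y=np.array([np.cos(a),np.sin(a),0]); Z=np.array([0,0,-1.])
        Rt=R.from_matrix(np.c_[np.cross(Y,Z),Y,Z]); d=R0.inv().apply(np.array([x,yy,z])-p0)
        r=np.degrees((R0.inv()*Rt).as_rotvec())/8
        print((x,yy,z),"slide",d.round(1).tolist(),"|d|",np.linalg.norm(d).round(),"dr",r.round(2).tolist())
B0=np.array([589.3,-161,0]); BY=0.032
def box(x,y,z): c,s=np.cos(BY),np.sin(BY); return B0+[c*x-s*y,s*x+c*y,z]
def knob(t): return box(80-187*np.cos(t)+3*np.sin(t),0,72+187*np.sin(t)+3*np.cos(t))
E
python3 - <<'E'
from h import *
print([knob(t).round(1).tolist() for t in (0,1.72)])
k=knob(0); plan((*(k+[0,0,100]).round(1),91.8))
E
```

```text
[[482.4, -164.4, 75.0], [700.0, -157.5, 256.5]]
clock 0.1 pos [ 226.3 -582.   230.3] psi 111.2 j [-0.94  0.39  0.01 -0.   -1.19 -0.26] w 85.4 F [ 0.1 -0.3  0.2] g 0.0
(np.float64(482.4), np.float64(-164.4), np.float64(175.0)) slide [-390.0, 296.4, 55.9] |d| 493.0 dr [0.01, -0.0, 2.43]
```

Emit:
step_arm(
  motion=[
    {"dr": [0, 0, 0.3], "slide": [-40, 30, 0], "jaw": 60},
    {"dr": [0, 0, 0.6], "slide": [-90, 68, 0], "jaw": 60},
    {"dr": [0, 0, 1.0], "slide": [-145, 110, 5], "jaw": 50},
    {"dr": [0, 0, 1.4], "slide": [-200, 152, 15], "jaw": 50},
    {"dr": [0, 0, 1.8], "slide": [-255, 194, 25], "jaw": 50},
    {"dr": [0, 0, 2.1], "slide": [-310, 236, 35], "jaw": 50},
    {"dr": [0, 0, 2.4], "slide": [-355, 270, 45], "jaw": 50},
    {"dr": [0, 0, 2.4], "slide": [-390, 296, 55], "jaw": 50},
  ],
)

```text
clock: 1.1
position: [480.1, -168.7, 177.4]
ee_rot: [-0.018, 1.0, -0.0, 0.0]
contact_force: [1.1, -1.0, 0.2]
gripper_width: 50.1
grasp_force: 0.0
```

Run:
```python
from h import *
k=knob(0); plan((*(k+[0,0,-13]).round(1),91.8))
crop("top",270,160,350,250,6,"k1.png")
```

```text
clock 1.1 pos [ 480.1 -168.7  177.4] psi 92.0 j [-0.02  0.24 -0.35  0.   -0.98 -1.52] w 50.1 F [ 1.1 -1.   0.2] g 0.0
(np.float64(482.4), np.float64(-164.4), np.float64(62.0)) slide [-2.4, 4.2, 115.4] |d| 115.0 dr [-0.0, 0.0, 0.03]
```

View pics/k1.png

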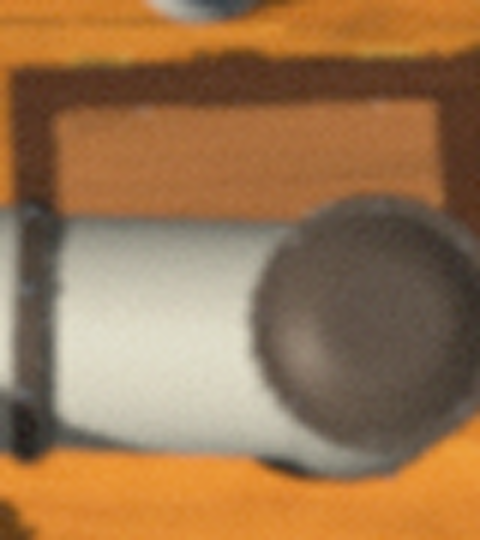

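The wrist hides the knob in this view, with the white arm and dark joint at about (370,320) of the crop. The measured tool pose fits the plan, so I'll go down and grip.

Emit:
step_arm(
  motion=[
    {"dr": [0, 0, 0], "slide": [-2, 4, 30], "jaw": 45},
    {"dr": [0, 0, 0], "slide": [-2, 4, 70], "jaw": 45},
    {"dr": [0, 0, 0], "slide": [-2, 4, 100], "jaw": 45},
    {"dr": [0, 0, 0], "slide": [-2, 4, 115], "jaw": 45},
    {"dr": [0, 0, 0], "slide": [-2, 4, 115], "jaw": 5},
    {"dr": [0, 0, 0], "slide": [-2, 4, 115], "jaw": 5},
    {"dr": [0, 0, 0], "slide": [-2, 4, 115], "jaw": 5},
    {"dr": [0, 0, 0], "slide": [-2, 4, 115], "jaw": 5},
  ],
)

```text
clock: 2.15
position: [481.6, -165.4, 63.5]
ee_rot: [-0.018, 1.0, 0.001, 0.001]
contact_force: [-0.1, 6.7, -1.6]
gripper_width: 15.7
grasp_force: 58.5
```

Run:
```python
from h import *
k0=knob(0); p=arm.read_state()["position"]
plan(*[(*(p+knob(t)-k0).round(1),91.8) for t in np.linspace(0,1.72,17)[1:]])
```

```text
clock 2.15 pos [ 481.6 -165.4   63.5] psi 92.0 j [-0.01  0.38 -0.49 -0.   -0.7  -1.52] w 15.7 F [-0.1  6.7 -1.6] g 58.5
(np.float64(483.0), np.float64(-165.3), np.float64(83.6)) slide [-1.5, 0.0, -20.0] |d| 20.0 dr [0.01, 0.01, 0.03]
(np.float64(486.5), np.float64(-165.2), np.float64(103.4)) slide [-5.0, 0.1, -39.8] |d| 40.0 dr [0.01, 0.01, 0.03]
(np.float64(492.1), np.float64(-165.0), np.float64(122.7)) slide [-10.7, 0.1, -59.1] |d| 60.0 dr [0.01, 0.01, 0.03]
(np.float64(499.8), np.float64(-164.8), np.float64(141.2)) slide [-18.4, 0.0, -77.6] |d| 80.0 dr [0.01, 0.01, 0.03]
(np.float64(509.4), np.float64(-164.5), np.float64(158.9)) slide [-28.0, 0.0, -95.3] |d| 99.0 dr [0.01, 0.01, 0.03]
(np.float64(520.9), np.float64(-164.1), np.float64(175.4)) slide [-39.6, 0.1, -111.8] |d| 119.0 dr [0.01, 0.01, 0.03]
(np.float64(534.1), np.float64(-163.7), np.float64(190.5)) slide [-52.8, 0.0, -126.9] |d| 137.0 dr [0.01, 0.01, 0.03]
(np.float64(548.8), np.float64(-163.2), np.float64(204.2)) slide [-67.5, 0.0, -140.5] |d| 156.0 dr [0.01, 0.01, 0.03]
(np.float64(564.9), np.float64(-162.7), np.float6
[... 209 characters left out ...]
 np.float64(-161.6), np.float64(234.8)) slide [-119.3, -0.2, -171.0] |d| 209.0 dr [0.01, 0.01, 0.03]
(np.float64(619.5), np.float64(-160.9), np.float64(241.1)) slide [-138.3, -0.1, -177.3] |d| 225.0 dr [0.01, 0.01, 0.03]
(np.float64(639.2), np.float64(-160.3), np.float64(245.3)) slide [-158.0, -0.2, -181.5] |d| 241.0 dr [0.01, 0.01, 0.03]
(np.float64(659.2), np.float64(-159.7), np.float64(247.3)) slide [-178.1, -0.3, -183.4] |d| 256.0 dr [0.01, 0.01, 0.03]
(np.float64(679.2), np.float64(-159.0), np.float64(247.3)) slide [-198.1, -0.3, -183.4] |d| 270.0 dr [0.01, 0.01, 0.03]
(np.float64(699.2), np.float64(-158.4), np.float64(245.0)) slide [-218.1, -0.4, -181.1] |d| 283.0 dr [0.01, 0.01, 0.03]
```

Emit:
step_arm(
  motion=[
    {"dr": [0, 0, 0], "slide": [-1.5, 0, -20], "jaw": 5},
    {"dr": [0, 0, 0], "slide": [-5, 0, -40], "jaw": 5},
    {"dr": [0, 0, 0], "slide": [-10.7, 0, -59], "jaw": 5},
    {"dr": [0, 0, 0], "slide": [-18.4, 0, -77.6], "jaw": 5},
    {"dr": [0, 0, 0], "slide": [-28, 0, -95.3], "jaw": 5},
    {"dr": [0, 0, 0], "slide": [-39.6, 0, -111.8], "jaw": 5},
    {"dr": [0, 0, 0], "slide": [-52.8, 0, -127], "jaw": 5},
    {"dr": [0, 0, 0], "slide": [-67.5, 0, -140.5], "jaw": 5},
  ],
)

```text
clock: 3.15
position: [550.2, -162.6, 202.8]
ee_rot: [-0.018, 1.0, 0.001, 0.002]
contact_force: [7.3, 1.8, -13.0]
gripper_width: 15.6
grasp_force: 58.7
```

Emit:
step_arm(
  motion=[
    {"dr": [0, 0, 0], "slide": [-16, 0, -12], "jaw": 5},
    {"dr": [0, 0, 0], "slide": [-33.5, 0, -22.3], "jaw": 5},
    {"dr": [0, 0, 0], "slide": [-51.8, 0, -30.5], "jaw": 5},
    {"dr": [0, 0, 0], "slide": [-70.8, 0, -36.8], "jaw": 5},
    {"dr": [0, 0, 0], "slide": [-90.5, 0, -41], "jaw": 5},
    {"dr": [0, 0, 0], "slide": [-110.6, 0, -43], "jaw": 5},
    {"dr": [0, 0, 0], "slide": [-130.6, 0, -43], "jaw": 5},
    {"dr": [0, 0, 0], "slide": [-150.6, 0, -40.6], "jaw": 5},
  ],
)

```text
clock: 4.15
position: [700.2, -158.9, 246.2]
ee_rot: [-0.018, 1.0, -0.0, 0.002]
contact_force: [0.6, -0.3, 0.4]
gripper_width: 4.6
grasp_force: 0.0
```

Emit:
step_arm(
  motion=[
    {"dr": [0, 0, 0], "slide": [0, 0, 0], "jaw": 5},
    {"dr": [0, 0, 0], "slide": [0, 0, 0], "jaw": 40},
    {"dr": [0, 0, 0], "slide": [0, 0, 0], "jaw": 40},
    {"dr": [0, 0, 0], "slide": [0, 0, -20], "jaw": 40},
    {"dr": [0, 0, 0], "slide": [0, 0, -50], "jaw": 40},
    {"dr": [0, 0, 0], "slide": [60, 0, -70], "jaw": 60},
    {"dr": [0, 0, 0], "slide": [120, 0, -70], "jaw": 70},
    {"dr": [0, 0, 0], "slide": [180, 0, -70], "jaw": 70},
  ],
)

```text
clock: 5.15
position: [517.0, -165.3, 314.5]
ee_rot: [-0.018, 1.0, -0.0, 0.001]
contact_force: [-0.2, -0.4, 1.6]
gripper_width: 69.9
grasp_force: 0.0
```

Run:
```python
from h import *
a=optics.get_image("top");b=optics.get_image("scene")
cv2.imwrite("pics/t2.png",a);cv2.imwrite("pics/s2.png",b)
z=lambda i,u0,v0,u1,v1,f:cv2.resize(i[v0:v1,u0:u1],None,fx=f,fy=f,interpolation=cv2.INTER_CUBIC)
cv2.imwrite("pics/z2.png",np.hstack([z(a,250,120,370,250,3.3),z(b,215,100,355,251,2.84)[:429]]) )
```

```text
(no output)
```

View pics/z2.png

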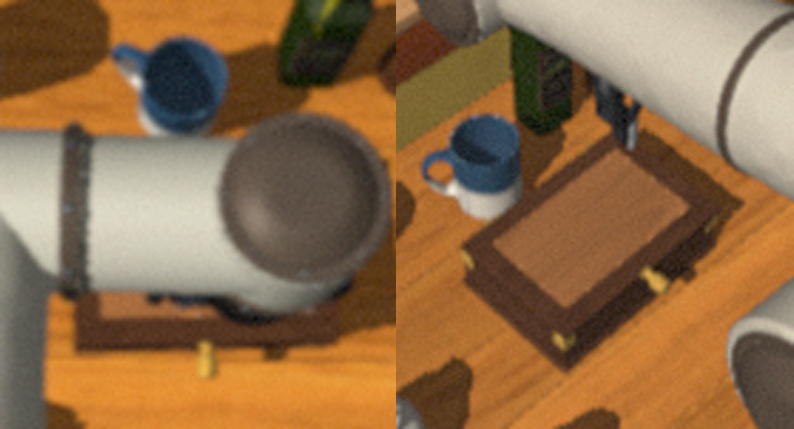

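The lid fell shut: the knob is back at top px (312,229). The grip sat too high on the knob (15.7 mm chord), so I'll regrip lower and check the grip partway.

Run:
```python
from h import *
print(back("top",(250+206/3.3,120+360/3.3),75))
plan((484,-164.4,120,91.8),(484,-164.4,59,91.8))
```

```text
[ 489.46938941 -164.23861868   75.        ]
clock 5.25 pos [ 512.7 -165.4  314.9] psi 92.0 j [-0.01  0.19 -0.06 -0.   -1.33 -1.52] w 70.5 F [-0.2 -0.   1.1] g 0.0
(484, -164.4, 120) slide [28.4, 1.8, 194.9] |d| 197.0 dr [0.01, -0.01, 0.02]
(484, -164.4, 59) slide [28.3, 1.8, 255.9] |d| 257.0 dr [0.01, -0.01, 0.02]
```

Emit:
step_arm(
  motion=[
    {"dr": [0, 0, 0], "slide": [15, 2, 40], "jaw": 45},
    {"dr": [0, 0, 0], "slide": [28, 2, 90], "jaw": 45},
    {"dr": [0, 0, 0], "slide": [28, 2, 145], "jaw": 45},
    {"dr": [0, 0, 0], "slide": [28, 2, 200], "jaw": 45},
    {"dr": [0, 0, 0], "slide": [28, 2, 240], "jaw": 45},
    {"dr": [0, 0, 0], "slide": [28, 2, 257], "jaw": 45},
    {"dr": [0, 0, 0], "slide": [28, 2, 257], "jaw": 45},
    {"dr": [0, 0, 0], "slide": [28, 2, 257], "jaw": 5},
  ],
)

```text
clock: 6.25
position: [492.4, -164.3, 57.8]
ee_rot: [-0.018, 1.0, -0.0, 0.001]
contact_force: [0.7, 0.4, 0.5]
gripper_width: 27.9
grasp_force: 0.0
```

Emit:
step_arm(
  motion=[
    {"dr": [0, 0, 0], "slide": [0, 0, 0], "jaw": 5},
    {"dr": [0, 0, 0], "slide": [0, 0, 0], "jaw": 5},
    {"dr": [0, 0, 0], "slide": [0, 0, 0], "jaw": 5},
    {"dr": [0, 0, 0], "slide": [0, 0, 0], "jaw": 5},
    {"dr": [0, 0, 0], "slide": [0, 0, 0], "jaw": 5},
    {"dr": [0, 0, 0], "slide": [0, 0, 0], "jaw": 5},
    {"dr": [0, 0, 0], "slide": [0, 0, 0], "jaw": 5},
    {"dr": [0, 0, 0], "slide": [0, 0, 0], "jaw": 5},
  ],
)

```text
clock: 7.25
position: [492.5, -164.8, 58.2]
ee_rot: [-0.018, 1.0, -0.001, 0.001]
contact_force: [0.3, -3.4, 6.5]
gripper_width: 15.7
grasp_force: 58.6
```

Emit:
step_arm(
  motion=[
    {"dr": [0, 0, 0], "slide": [0, 0, 0], "jaw": 26},
    {"dr": [0, 0, 0], "slide": [0, 0, -1], "jaw": 26},
    {"dr": [0, 0, 0], "slide": [8, 0, -1], "jaw": 26},
    {"dr": [0, 0, 0], "slide": [8, 0, -1], "jaw": 26},
    {"dr": [0, 0, 0], "slide": [8, 0, -1], "jaw": 5},
    {"dr": [0, 0, 0], "slide": [8, 0, -1], "jaw": 5},
    {"dr": [0, 0, 0], "slide": [8, 0, -1], "jaw": 5},
    {"dr": [0, 0, 0], "slide": [8, 0, -1], "jaw": 5},
  ],
)

```text
clock: 8.25
position: [482.8, -165.1, 57.9]
ee_rot: [-0.018, 1.0, -0.0, -0.001]
contact_force: [-1.9, -5.2, 2.0]
gripper_width: 15.8
grasp_force: 58.5
```

Emit:
step_arm(
  motion=[
    {"dr": [0, 0, 0], "slide": [-1.5, 0, -20], "jaw": 5},
    {"dr": [0, 0, 0], "slide": [-5, 0, -40], "jaw": 5},
    {"dr": [0, 0, 0], "slide": [-10.7, 0, -59], "jaw": 5},
    {"dr": [0, 0, 0], "slide": [-18.4, 0, -77.6], "jaw": 5},
    {"dr": [0, 0, 0], "slide": [-28, 0, -95.3], "jaw": 5},
    {"dr": [0, 0, 0], "slide": [-39.6, 0, -111.8], "jaw": 5},
    {"dr": [0, 0, 0], "slide": [-52.8, 0, -127], "jaw": 5},
    {"dr": [0, 0, 0], "slide": [-67.5, 0, -140.5], "jaw": 5},
  ],
)

```text
clock: 9.25
position: [550.4, -162.5, 196.8]
ee_rot: [-0.018, 1.0, 0.0, -0.001]
contact_force: [3.5, -6.0, -8.7]
gripper_width: 15.8
grasp_force: 58.6
```

Run:
```python
from h import *
plan()
```

```text
clock 9.25 pos [ 550.4 -162.5  196.8] psi 92.0 j [-0.    0.33 -0.17  0.   -1.08 -1.53] w 15.8 F [ 3.5 -6.  -8.7] g 58.6
```

Emit:
step_arm(
  motion=[
    {"dr": [0, 0, 0], "slide": [-8, 0, -6.5], "jaw": 5},
    {"dr": [0, 0, 0], "slide": [-16, 0, -12], "jaw": 5},
    {"dr": [0, 0, 0], "slide": [-24.5, 0, -17.5], "jaw": 5},
    {"dr": [0, 0, 0], "slide": [-33.5, 0, -22.3], "jaw": 5},
    {"dr": [0, 0, 0], "slide": [-42.5, 0, -26.5], "jaw": 5},
    {"dr": [0, 0, 0], "slide": [-51.8, 0, -30.5], "jaw": 5},
    {"dr": [0, 0, 0], "slide": [-61, 0, -33.8], "jaw": 5},
    {"dr": [0, 0, 0], "slide": [-70.8, 0, -36.8], "jaw": 5},
  ],
)

```text
clock: 10.25
position: [621.0, -159.7, 232.8]
ee_rot: [-0.017, 1.0, 0.0, -0.002]
contact_force: [2.1, -3.9, -11.3]
gripper_width: 15.3
grasp_force: 58.8
```

Emit:
step_arm(
  motion=[
    {"dr": [0, 0, 0], "slide": [-20, 0, -2.5], "jaw": 5},
    {"dr": [0, 0, 0], "slide": [-40, 0, -3], "jaw": 5},
    {"dr": [0, 0, 0], "slide": [-60, 0, -2], "jaw": 5},
    {"dr": [0, 0, 0], "slide": [-80, 0, 1], "jaw": 5},
    {"dr": [0, 0, 0], "slide": [-88, 0, 3], "jaw": 5},
    {"dr": [0, 0, 0], "slide": [-88, 0, 3], "jaw": 5},
    {"dr": [0, 0, 0], "slide": [-88, 0, 3], "jaw": 5},
    {"dr": [0, 0, 0], "slide": [-88, 0, 3], "jaw": 5},
  ],
)

```text
clock: 11.25
position: [709.1, -156.4, 232.7]
ee_rot: [-0.018, 1.0, 0.0, 0.0]
contact_force: [0.2, -0.0, 0.6]
gripper_width: 5.2
grasp_force: 0.0
```

Run:
```python
from h import *
b=optics.get_image("scene"); a=optics.get_image("top")
z=lambda i,u0,v0,u1,v1,f:cv2.resize(i[v0:v1,u0:u1],None,fx=f,fy=f,interpolation=cv2.INTER_CUBIC)
cv2.imwrite("pics/z3.png",np.hstack([z(a,250,120,370,250,3.3),z(b,215,100,355,251,2.84)[:429]]) )
```

```text
(no output)
```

View pics/z3.png

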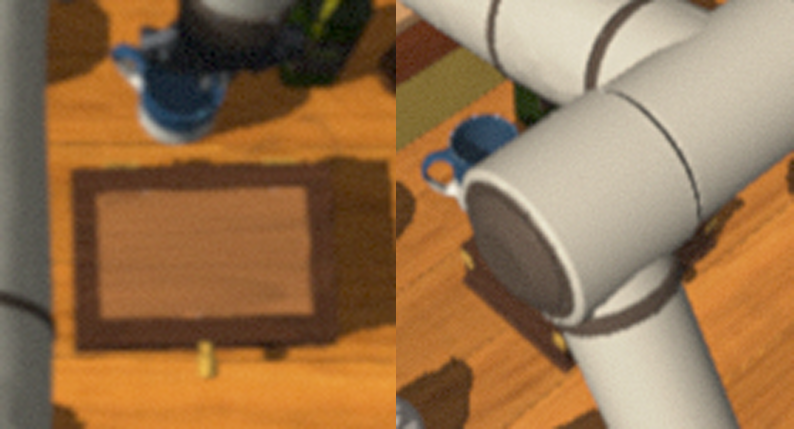

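The box is shut again, with the knob tip at top px (312,234.5), unmoved. The grip slips once the knob has turned about 1.3 rad in the pads. This time I'll tilt the tool along with the lid, starting leaned back and ending leaned forward. First I'll check that j5 has the range.

```bash
cat >> h.py <<'E'
# start states for kinematic fit: x,y,z,j1,j2,j3,j5
E
python3 - <<'E'
from h import *
from scipy.optimize import least_squares
plan()
s=arm.read_state();j=s["joints"];p=s["position"]
D=np.array([[226.3,-582,230.3,-.941,.3856,.0066],[480.1,-168.7,177.4,-.02,.24,-.35],[481.6,-165.4,63.5,-.01,.38,-.49],[550.4,-162.5,196.8,0,.33,-.17],[*p,j[0],j[1],j[2]]])
d=165.; 
for d in (160,165):
  r=np.sqrt(D[:,0]**2+D[:,1]**2-d*d); a=D[:,4]; b=a-D[:,5]
  o=np.zeros(5); I=o+1
  # r = L1 sin a + A cos b + B sin b + c ; z = h + L1 cos a - A sin b + B cos b
  M=np.r_[np.c_[np.sin(a),np.cos(b),np.sin(b),I,o],np.c_[np.cos(a),-np.sin(b),np.cos(b),o,I]]
  x,res,_,_=np.linalg.lstsq(M,np.r_[r,D[:,2]],rcond=None); print(d,x.round(1),(M@x-np.r_[r,D[:,2]]).round(1))
E
```

```text
clock 11.35 pos [ 709.2 -156.5  232.6] psi 92.0 j [ 0.    0.56  0.3  -0.   -1.31 -1.54] w 5.1 F [-0.1 -0.   0.3] g 0.0
160 [ 580.5  421.8    8.2  -10.2 -158.3] [-0.6 -0.2 -0.1  0.9  0.   0.8  0.2  0.1 -1.  -0.1]
165 [ 581.5  422.2    7.7  -12.2 -158.6] [-0.6 -0.2 -0.1  0.8  0.1  0.8  0.3  0.1 -1.  -0.2]
```

```bash
cat >> h.py <<'E'
def arc(ths,d=16,back=0):
    out=[]
    for t in ths:
        ta=-0.4+t/1.72; ez=np.array([np.sin(ta)*np.cos(BY),np.sin(ta)*np.sin(BY),-np.cos(ta)]); Y=np.array([-np.sin(BY),np.cos(BY),0])
        out.append((knob(t)+[1.5,0,0]+ez*(d-back),R.from_matrix(np.c_[np.cross(Y,ez),Y,ez])))
    return out
def rows(T,cmd=None):
    """rows from pose cmd (default measured) to targets; returns them as printed numbers"""
    s=arm.read_state(); p0,R0=cmd or (s["position"],R.from_quat(s["ee_rot"]))
    for p,r in T: print("slide",R0.inv().apply(p-p0).round(1).tolist(),"dr",(np.degrees((R0.inv()*r).as_rotvec())/8).round(2).tolist())
E
python3 - <<'E'
from h import *
print(arc([0])[0][0]); rows(arc([0],back=80)+arc([0]))
E
```

```text
[ 477.62727569 -164.62276383   60.2630241 ]
slide [200.6, -0.0, 98.5] dr [-0.0, 2.87, 0.03]
slide [231.8, 0.1, 172.2] dr [-0.0, 2.87, 0.03]
```

Emit:
step_arm(
  motion=[
    {"dr": [0, 0.5, 0], "slide": [40, 0, 5], "jaw": 40},
    {"dr": [0, 1, 0], "slide": [90, 0, 25], "jaw": 40},
    {"dr": [0, 1.7, 0], "slide": [140, 0, 55], "jaw": 40},
    {"dr": [0, 2.4, 0], "slide": [180, 0, 80], "jaw": 40},
    {"dr": [0, 2.87, 0], "slide": [200.6, 0, 98.5], "jaw": 40},
    {"dr": [0, 2.87, 0], "slide": [212, 0, 125], "jaw": 40},
    {"dr": [0, 2.87, 0], "slide": [224, 0, 154], "jaw": 40},
    {"dr": [0, 2.87, 0], "slide": [231.8, 0, 172.2], "jaw": 40},
  ],
)

```text
clock: 12.35
position: [477.7, -164.7, 58.5]
ee_rot: [-0.018, 0.98, -0.004, -0.199]
contact_force: [-0.2, -0.8, 0.1]
gripper_width: 39.9
grasp_force: 0.0
```

Emit:
step_arm(
  motion=[
    {"dr": [0, 0, 0], "slide": [0, 0, 0], "jaw": 40},
    {"dr": [0, 0, 0], "slide": [0, 0, 0], "jaw": 5},
    {"dr": [0, 0, 0], "slide": [0, 0, 0], "jaw": 5},
    {"dr": [0, 0, 0], "slide": [0, 0, 0], "jaw": 5},
    {"dr": [0, 0, 0], "slide": [0, 0, 0], "jaw": 5},
    {"dr": [0, 0, 0], "slide": [0, 0, 0], "jaw": 5},
    {"dr": [0, 0, 0], "slide": [0, 0, 0], "jaw": 5},
    {"dr": [0, 0, 0], "slide": [0, 0, 0], "jaw": 5},
  ],
)

```text
clock: 13.35
position: [479.4, -165.2, 60.8]
ee_rot: [-0.018, 0.98, -0.004, -0.197]
contact_force: [4.3, -4.2, 4.1]
gripper_width: 15.8
grasp_force: 59.0
```

Run:
```python
from h import *
plan(); print(np.degrees((R.from_quat(arm.read_state()["ee_rot"]).inv()*arc([0])[0][1]).as_rotvec()))
A=arc([0]+list(np.linspace(0,1.72,25)[1:])); p=arm.read_state()["position"]
for i in (0,8,16): print(); rows(A[i+1:i+9],A[i])
```

```text
clock 13.35 pos [ 479.4 -165.2   60.8] psi 92.1 j [-0.    0.56 -0.25  0.02 -1.16 -1.54] w 15.8 F [ 4.3 -4.2  4.1] g 59.0
[-0.17556454  0.16127436  0.22121825]

slide [3.9, -0.0, -12.6] dr [-0.0, -0.3, 0.0]
slide [6.9, 0.0, -25.5] dr [0.0, -0.6, 0.0]
slide [9.0, 0.0, -38.7] dr [0.0, -0.9, -0.0]
slide [10.1, -0.0, -52.1] dr [-0.0, -1.19, 0.0]
slide [10.2, -0.0, -65.6] dr [0.0, -1.49, 0.0]
slide [9.5, -0.0, -79.2] dr [0.0, -1.79, -0.0]
slide [7.7, 0.0, -92.7] dr [0.0, -2.09, 0.0]
slide [5.0, 0.0, -106.1] dr [0.0, -2.39, 0.0]

slide [-7.8, -0.0, -11.4] dr [0.0, -0.3, 0.0]
slide [-16.3, -0.0, -22.2] dr [0.0, -0.6, -0.0]
slide [-25.6, -0.0, -32.5] dr [0.0, -0.9, 0.0]
slide [-35.7, 0.0, -42.2] dr [0.0, -1.19, 0.0]
slide [-46.3, -0.0, -51.2] dr [-0.0, -1.49, -0.0]
slide [-57.6, 0.0, -59.6] dr [-0.0, -1.79, -0.0]
slide [-69.5, -0.0, -67.1] dr [0.0, -2.09, 0.0]
slide [-81.8, 0.0, -73.9] dr [-0.0, -2.39, 0.0]

slide [-14.0, -0.0, -1.4] dr [0.0, -0.3, -0.0]
slide [-28.1, -0.0, -1.9] dr [0.0, -0.6, -0.0]
slide [-42.1, -0.0, -1.5] dr [-0.0, -0.9, -0.0]
slide [-56.1, -0.0, -0.1] dr [-0.0, -1.19, -0.0]
slide [-69.9, -0.0, 2.2] dr [-0.0, -1.49, -0.0]
slide [-83.5, -0.0, 5.4] dr [-0.0, -1.79, -0.0]
slide [-96.9, -0.0, 9.5] dr [-0.0, -2.09, -0.0]
slide [-109.9, -0.0, 14.4] dr [-0.0, -2.39, -0.0]
```

Emit:
step_arm(
  motion=[
    {"dr": [0, -0.3, 0], "slide": [3.9, 0, -12.6], "jaw": 5},
    {"dr": [0, -0.6, 0], "slide": [6.9, 0, -25.5], "jaw": 5},
    {"dr": [0, -0.9, 0], "slide": [9, 0, -38.7], "jaw": 5},
    {"dr": [0, -1.19, 0], "slide": [10.1, 0, -52.1], "jaw": 5},
    {"dr": [0, -1.49, 0], "slide": [10.2, 0, -65.6], "jaw": 5},
    {"dr": [0, -1.79, 0], "slide": [9.5, 0, -79.2], "jaw": 5},
    {"dr": [0, -2.09, 0], "slide": [7.7, 0, -92.7], "jaw": 5},
    {"dr": [0, -2.39, 0], "slide": [5, 0, -106.1], "jaw": 5},
  ],
)

```text
clock: 14.35
position: [514.9, -163.8, 158.3]
ee_rot: [-0.018, 0.999, -0.001, -0.033]
contact_force: [5.5, -7.4, -8.3]
gripper_width: 15.7
grasp_force: 58.6
```

Emit:
step_arm(
  motion=[
    {"dr": [0, -0.3, 0], "slide": [-7.8, 0, -11.4], "jaw": 5},
    {"dr": [0, -0.6, 0], "slide": [-16.3, 0, -22.2], "jaw": 5},
    {"dr": [0, -0.9, 0], "slide": [-25.6, 0, -32.5], "jaw": 5},
    {"dr": [0, -1.19, 0], "slide": [-35.7, 0, -42.2], "jaw": 5},
    {"dr": [0, -1.49, 0], "slide": [-46.3, 0, -51.2], "jaw": 5},
    {"dr": [0, -1.79, 0], "slide": [-57.6, 0, -59.6], "jaw": 5},
    {"dr": [0, -2.09, 0], "slide": [-69.5, 0, -67.1], "jaw": 5},
    {"dr": [0, -2.39, 0], "slide": [-81.8, 0, -73.9], "jaw": 5},
  ],
)

```text
clock: 15.35
position: [600.2, -159.8, 226.2]
ee_rot: [-0.017, 0.991, 0.003, 0.132]
contact_force: [-0.9, 0.6, 0.6]
gripper_width: 5.1
grasp_force: 0.0
```

Run:
```python
from h import *
plan(); rows(arc(np.linspace(0,1.72,25)[16:17]))
```

```text
clock 15.35 pos [ 600.2 -159.8  226.2] psi 92.0 j [-0.01  0.27 -0.2  -0.02 -0.84 -1.52] w 5.1 F [-0.9  0.6  0.6] g 0.0
slide [-1.1, -0.9, -1.8] dr [0.02, -0.01, 0.02]
```

With the tilt it slipped even earlier, so the knob is escaping sideways (in x) between the flat pads. New approach: keep the tool pointing down and turn it about its own axis as the knob comes upright. The front finger then ends up in front of the knob and pushes it over.

```bash
cat >> h.py <<'E'
def arc2(T):
    out=[]
    for t,yaw in T:
        a=np.radians(91.8+yaw); Y=np.array([np.cos(a),np.sin(a),0]); Z=np.array([0,0,-1.])
        rad=np.array([-np.cos(t),0,np.sin(t)])
        out.append((knob(t)+[1.5,0,-16.5]-rad*3*min(t,1.2),R.from_matrix(np.c_[np.cross(Y,Z),Y,Z])))
    return out
E
python3 - <<'E'
from h import *
g=arc2([(0,0)])[0]; print(g[0]); up=(g[0]+[0,0,60],g[1])
rows([up,g])
th=np.r_[np.linspace(0,.7,9)[1:],np.linspace(.7,1.22,9)[1:],np.linspace(1.22,1.72,8)[1:],1.72]
yw=np.r_[np.zeros(8),np.linspace(0,60,9)[1:],np.linspace(60,80,8)[1:],80]
A=[g]+arc2(zip(th,yw))
for i in (0,8,16): print(); rows(A[i+1:i+9],A[i])
E
```

```text
[ 483.85477933 -164.42341567   58.5       ]
slide [140.6, -0.8, 73.5] dr [0.02, 1.9, 0.02]
slide [156.2, -0.9, 131.4] dr [0.02, 1.9, 0.02]

slide [-1.2, -0.0, -16.3] dr [0.0, 0.0, 0.0]
slide [-3.9, -0.0, -32.4] dr [0.0, 0.0, 0.0]
slide [-7.9, -0.0, -48.2] dr [0.0, 0.0, 0.0]
slide [-13.4, -0.0, -63.6] dr [0.0, 0.0, 0.0]
slide [-20.1, -0.0, -78.4] dr [0.0, 0.0, 0.0]
slide [-28.1, -0.0, -92.5] dr [0.0, 0.0, 0.0]
slide [-37.2, -0.0, -105.9] dr [0.0, 0.0, 0.0]
slide [-47.5, -0.0, -118.4] dr [0.0, 0.0, 0.0]

slide [-8.3, 0.0, -8.7] dr [0.0, 0.0, -0.94]
slide [-17.2, 0.0, -16.8] dr [0.0, 0.0, -1.87]
slide [-26.5, 0.0, -24.3] dr [0.0, 0.0, -2.81]
slide [-36.3, 0.0, -31.1] dr [0.0, 0.0, -3.75]
slide [-46.6, 0.0, -37.4] dr [0.0, 0.0, -4.69]
slide [-57.2, 0.0, -42.9] dr [0.0, 0.0, -5.63]
slide [-68.1, 0.0, -47.7] dr [0.0, 0.0, -6.56]
slide [-79.3, 0.1, -51.9] dr [0.0, 0.0, -7.5]

slide [-6.3, -10.8, -3.9] dr [0.0, 0.0, -0.36]
slide [-12.7, -21.9, -6.8] dr [0.0, 0.0, -0.71]
slide [-19.2, -33.1, -8.8] dr [0.0, 0.0, -1.07]
slide [-25.7, -44.4, -9.9] dr [0.0, 0.0, -1.43]
slide [-32.3, -55.7, -10.1] dr [0.0, 0.0, -1.79]
slide [-38.8, -67.0, -9.4] dr [0.0, 0.0, -2.14]
slide [-45.3, -78.3, -7.7] dr [0.0, 0.0, -2.5]
slide [-45.3, -78.3, -7.7] dr [0.0, 0.0, -2.5]
```

Emit:
step_arm(
  motion=[
    {"dr": [0, 0.6, 0], "slide": [50, 0, 15], "jaw": 40},
    {"dr": [0, 1.2, 0], "slide": [100, 0, 45], "jaw": 40},
    {"dr": [0, 1.9, 0], "slide": [141, 0, 73.5], "jaw": 40},
    {"dr": [0, 1.9, 0], "slide": [150, 0, 108], "jaw": 40},
    {"dr": [0, 1.9, 0], "slide": [156, 0, 131], "jaw": 40},
    {"dr": [0, 1.9, 0], "slide": [156, 0, 131], "jaw": 30},
    {"dr": [0, 1.9, 0], "slide": [156, 0, 131], "jaw": 5},
    {"dr": [0, 1.9, 0], "slide": [156, 0, 131], "jaw": 5},
  ],
)

```text
clock: 16.35
position: [485.6, -165.0, 61.5]
ee_rot: [-0.018, 1.0, -0.0, 0.001]
contact_force: [-0.1, -4.3, -1.6]
gripper_width: 16.3
grasp_force: 58.5
```

Emit:
step_arm(
  motion=[
    {"dr": [0, 0, 0], "slide": [0, 0, 0], "jaw": 5},
    {"dr": [0, 0, 0], "slide": [0, 0, 0], "jaw": 5},
    {"dr": [0, 0, 0], "slide": [-0.5, 0, -10], "jaw": 5},
    {"dr": [0, 0, 0], "slide": [-3.9, 0, -32.4], "jaw": 5},
    {"dr": [0, 0, 0], "slide": [-13.4, 0, -63.6], "jaw": 5},
    {"dr": [0, 0, 0], "slide": [-28.1, 0, -92.5], "jaw": 5},
    {"dr": [0, 0, 0], "slide": [-37.2, 0, -105.9], "jaw": 5},
    {"dr": [0, 0, 0], "slide": [-47.5, 0, -118.4], "jaw": 5},
  ],
)

```text
clock: 17.35
position: [534.4, -163.1, 179.4]
ee_rot: [-0.018, 1.0, -0.0, 0.003]
contact_force: [6.3, -6.2, -9.6]
gripper_width: 15.9
grasp_force: 58.7
```

Emit:
step_arm(
  motion=[
    {"dr": [0, 0, -0.94], "slide": [-8.3, 0, -8.7], "jaw": 5},
    {"dr": [0, 0, -1.87], "slide": [-17.2, 0, -16.8], "jaw": 5},
    {"dr": [0, 0, -2.81], "slide": [-26.5, 0, -24.3], "jaw": 5},
    {"dr": [0, 0, -3.75], "slide": [-36.3, 0, -31.1], "jaw": 5},
    {"dr": [0, 0, -4.69], "slide": [-46.6, 0, -37.4], "jaw": 5},
    {"dr": [0, 0, -5.63], "slide": [-57.2, 0, -42.9], "jaw": 5},
    {"dr": [0, 0, -6.56], "slide": [-68.1, 0, -47.7], "jaw": 5},
    {"dr": [0, 0, -7.5], "slide": [-79.3, 0, -51.9], "jaw": 5},
  ],
)

```text
clock: 18.35
position: [612.3, -159.2, 232.2]
ee_rot: [-0.517, 0.856, -0.001, 0.002]
contact_force: [0.5, -0.3, -0.2]
gripper_width: 5.3
grasp_force: 0.0
```

The knob was lost again, so there must be a radial misfit I can't see. I'll regrip, lift only to about 0.7 rad where the grip holds, and measure the lid in the pictures.

Run:
```python
from h import *
g=arc2([(0,0)])[0]; rows([(g[0]+[0,0,70],g[1]),g])
```

```text
slide [64.6, 111.7, 103.2] dr [-0.01, 0.03, 7.56]
slide [64.8, 111.9, 173.2] dr [-0.01, 0.03, 7.56]
```

Emit:
step_arm(
  motion=[
    {"dr": [0, 0, 1.3], "slide": [15, 26, 10], "jaw": 40},
    {"dr": [0, 0, 2.6], "slide": [32, 55, 40], "jaw": 40},
    {"dr": [0, 0, 3.9], "slide": [50, 86, 80], "jaw": 40},
    {"dr": [0, 0, 5.2], "slide": [64.6, 111.7, 100], "jaw": 40},
    {"dr": [0, 0, 6.5], "slide": [64.6, 111.7, 103], "jaw": 40},
    {"dr": [0, 0, 7.56], "slide": [64.6, 111.8, 103], "jaw": 40},
    {"dr": [0, 0, 7.56], "slide": [64.8, 111.9, 145], "jaw": 40},
    {"dr": [0, 0, 7.56], "slide": [64.8, 111.9, 173], "jaw": 40},
  ],
)

```text
clock: 19.35
position: [483.1, -164.2, 57.5]
ee_rot: [-0.013, 1.0, 0.0, 0.002]
contact_force: [0.4, -0.3, -0.4]
gripper_width: 39.8
grasp_force: 0.0
```

Emit:
step_arm(
  motion=[
    {"dr": [0, 0, 0], "slide": [0, 0, 0], "jaw": 5},
    {"dr": [0, 0, 0], "slide": [0, 0, 0], "jaw": 5},
    {"dr": [0, 0, 0], "slide": [0, 0, 0], "jaw": 5},
    {"dr": [0, 0, 0], "slide": [0, 0, 0], "jaw": 5},
    {"dr": [0, 0, 0], "slide": [-2, 0, -20], "jaw": 5},
    {"dr": [0, 0, 0], "slide": [-7.9, 0, -48.2], "jaw": 5},
    {"dr": [0, 0, 0], "slide": [-20.1, 0, -78.4], "jaw": 5},
    {"dr": [0, 0, 0], "slide": [-28.1, 0, -92.5], "jaw": 5},
  ],
)

```text
clock: 20.35
position: [511.9, -164.0, 152.2]
ee_rot: [-0.014, 1.0, -0.0, 0.003]
contact_force: [2.1, -4.0, -5.9]
gripper_width: 16.1
grasp_force: 58.6
```

Run:
```python
from h import *
plan(); print("torque",arm.read_state()["wrist_torque"])
b=optics.get_image("scene"); a=optics.get_image("top")
z=lambda i,u0,v0,u1,v1,f:cv2.resize(i[v0:v1,u0:u1],None,fx=f,fy=f,interpolation=cv2.INTER_CUBIC)
cv2.imwrite("pics/z4.png",np.hstack([z(a,250,120,370,250,3.3),z(b,215,100,355,251,2.84)[:429]]) )
```

```text
clock 20.35 pos [ 511.9 -164.   152.2] psi 91.6 j [-0.01  0.31 -0.32  0.   -0.93 -1.54] w 16.1 F [ 2.1 -4.  -5.9] g 58.6
torque [-1.19523262 -0.04780724  0.22513897]
```

View pics/z4.png

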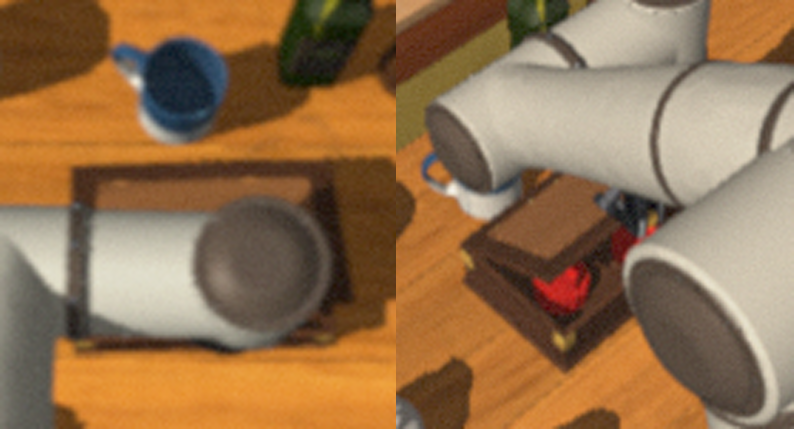

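The lid is held part-open: in the scene crop its front-left corner is at about (553,282), i.e. px (270,199), and both red lids show inside. I'll compare that with the modelled lid angle.

Run:
```python
from h import *
for t in (0,.3,.4,.45,.5,.55,.6):
    c=lambda x,y,z: box(80-x*np.cos(t)+z*np.sin(t),y,72+x*np.sin(t)+z*np.cos(t))
    P=proj("scene",[c(166,120,7.5),c(166,120,-1.5),c(0,120,7.5),c(166,-120,7.5)])
    print(t,((P-[215,100])*2.84+[396,0]).round(0).tolist())
P=proj("scene",[box(-82,120,70),box(-82,120,0),box(82,120,70)]);print(((P-[215,100])*2.84+[396,0]).round(0).tolist())
```

```text
0 [[567.0, 335.0], [567.0, 340.0], [463.0, 242.0], [722.0, 208.0]]
0.3 [[560.0, 304.0], [562.0, 311.0], [462.0, 241.0], [719.0, 176.0]]
0.4 [[555.0, 292.0], [558.0, 299.0], [461.0, 241.0], [716.0, 164.0]]
0.45 [[552.0, 286.0], [555.0, 293.0], [461.0, 241.0], [714.0, 158.0]]
0.5 [[549.0, 280.0], [552.0, 287.0], [461.0, 241.0], [712.0, 151.0]]
0.55 [[546.0, 273.0], [549.0, 280.0], [461.0, 241.0], [710.0, 145.0]]
0.6 [[543.0, 266.0], [546.0, 274.0], [461.0, 241.0], [707.0, 138.0]]
[[564.0, 337.0], [565.0, 370.0], [463.0, 246.0]]
```

The lid angle reads about 0.5 rad against 0.535 for the tool, so the geometry is right. The knob is creeping downward between the pads because friction is low. I'll hold it with the pads turned 40° about the knob's own axis, so one finger always carries the load: under the knob when shut, in front of it when upright.

```bash
cat >> h.py <<'E'
def arc3(T,d=16):
    out=[]
    for t,ph in T:
        ph=np.radians(ph); ex=np.array([np.cos(BY),np.sin(BY),0]); ey=np.array([-np.sin(BY),np.cos(BY),0]); ez=np.array([0,0,1.])
        tan=np.sin(t)*ex+np.cos(t)*ez; n=np.cos(ph)*ey+np.sin(ph)*tan
        u=-ez+(ez@n)*n; u/=np.linalg.norm(u)
        out.append((knob(t)+[1,0,0]+u*d,R.from_matrix(np.c_[np.cross(n,u),n,u])))
    return out
E
python3 - <<'E'
from h import *
rows(arc3([(.25,0),(0,0),(0,0),(0,10),(0,20),(0,30),(0,40),(0,40)]))
th=np.r_[np.linspace(0,.75,9)[1:],np.linspace(.75,1.4,9)[1:],np.linspace(1.4,1.72,5)[1:]]
A=arc3([(t,40) for t in np.r_[0,th]])
for i in (0,8,16): print(); rows(A[i+1:i+9],A[i])
E
```

```text
slide [22.5, 0.4, 46.8] dr [-0.0, 0.04, -0.03]
slide [29.3, 0.4, 92.9] dr [-0.0, 0.04, -0.03]
slide [29.3, 0.4, 92.9] dr [-0.0, 0.04, -0.03]
slide [29.3, 3.2, 92.7] dr [-1.25, 0.04, -0.03]
slide [29.3, 5.9, 92.0] dr [-2.5, 0.05, -0.03]
slide [29.3, 8.4, 90.8] dr [-3.75, 0.05, -0.02]
slide [29.3, 10.7, 89.2] dr [-5.0, 0.05, -0.02]
slide [29.3, 10.7, 89.2] dr [-5.0, 0.05, -0.02]

slide [-1.9, 11.2, -13.4] dr [0.03, -0.36, 0.43]
slide [-5.4, 22.0, -26.7] dr [0.1, -0.71, 0.86]
slide [-10.4, 32.6, -39.8] dr [0.23, -1.03, 1.27]
slide [-16.9, 42.7, -52.6] dr [0.41, -1.33, 1.67]
slide [-24.8, 52.2, -64.9] dr [0.62, -1.58, 2.06]
slide [-34.0, 61.3, -76.7] dr [0.87, -1.79, 2.42]
slide [-44.4, 69.6, -87.7] dr [1.15, -1.96, 2.77]
slide [-56.0, 77.3, -98.0] dr [1.46, -2.09, 3.09]

slide [-9.8, 9.1, -6.7] dr [0.3, -0.11, 0.23]
slide [-20.2, 18.0, -12.5] dr [0.61, -0.21, 0.43]
slide [-31.1, 26.8, -17.2] dr [0.94, -0.28, 0.61]
slide [-42.6, 35.4, -20.9] dr [1.28, -0.32, 0.77]
slide [-54.6, 43.7, -23.6] dr [1.63, -0.36, 0.9]
slide [-66.9, 51.7, -25.2] dr [1.99, -0.37, 1.02]
slide [-79.5, 59.2, -25.7] dr [2.35, -0.37, 1.11]
slide [-92.3, 66.4, -25.1] dr [2.72, -0.36, 1.18]

slide [-11.5, 8.8, -0.7] dr [0.37, -0.0, 0.04]
slide [-23.0, 17.5, -0.2] dr [0.73, -0.0, 0.05]
slide [-34.5, 26.1, 1.4] dr [1.1, -0.0, 0.04]
slide [-45.9, 34.5, 4.1] dr [1.47, -0.0, 0.01]
```

Emit:
step_arm(
  motion=[
    {"dr": [0, 0, 0], "slide": [22.5, 0, 46.8], "jaw": 5},
    {"dr": [0, 0, 0], "slide": [29.3, 0, 92], "jaw": 5},
    {"dr": [0, 0, 0], "slide": [29.3, 0, 93], "jaw": 40},
    {"dr": [-0.5, 0, 0], "slide": [29.3, 1.3, 93], "jaw": 40},
    {"dr": [-1.7, 0, 0], "slide": [29.3, 4.2, 92.5], "jaw": 40},
    {"dr": [-2.9, 0, 0], "slide": [29.3, 6.7, 91.7], "jaw": 40},
    {"dr": [-4.1, 0, 0], "slide": [29.3, 9.1, 90.4], "jaw": 40},
    {"dr": [-5, 0, 0], "slide": [29.3, 10.7, 89.2], "jaw": 40},
  ],
)

```text
clock: 21.45
position: [483.0, -154.8, 62.5]
ee_rot: [-0.014, 0.939, 0.344, -0.002]
contact_force: [-1.0, -0.2, -1.4]
gripper_width: 40.0
grasp_force: 0.0
```

Run:
```python
from h import *
plan(); rows(arc3([(0,40)]))
```

```text
clock 21.45 pos [ 483.  -154.8   62.5] psi 91.8 j [-0.41  0.59 -0.08 -0.66 -1.3  -0.82] w 40.0 F [-1.  -0.2 -1.4] g 0.0
slide [-0.0, 0.7, 0.3] dr [0.03, 0.06, -0.0]
```

Emit:
step_arm(
  motion=[
    {"dr": [0, 0, 0], "slide": [0, 0.7, 0.3], "jaw": 5},
    {"dr": [0, 0, 0], "slide": [0, 0.7, 0.3], "jaw": 5},
    {"dr": [0, 0, 0], "slide": [0, 0.7, 0.3], "jaw": 5},
    {"dr": [0, 0, 0], "slide": [0, 0.7, 0.3], "jaw": 5},
    {"dr": [0.03, -0.36, 0.43], "slide": [-1.9, 11.9, -13.1], "jaw": 5},
    {"dr": [0.1, -0.71, 0.86], "slide": [-5.4, 22.7, -26.4], "jaw": 5},
    {"dr": [0.23, -1.03, 1.27], "slide": [-10.4, 33.3, -39.5], "jaw": 5},
    {"dr": [0.41, -1.33, 1.67], "slide": [-16.9, 43.4, -52.3], "jaw": 5},
  ],
)

```text
clock: 22.45
position: [499.5, -154.5, 129.3]
ee_rot: [0.129, 0.941, 0.31, 0.046]
contact_force: [5.2, -3.7, -5.2]
gripper_width: 16.4
grasp_force: 58.5
```

Run:
```python
from h import *
plan(); rows(arc3([(.375,40)]))
th=np.linspace(.375,1.72,17)[1:]
A=arc3([(t,40) for t in np.r_[.375,th]])
for i in (0,8): print(); rows(A[i+1:i+9],A[i])
```

```text
clock 22.45 pos [ 499.5 -154.5  129.3] psi 74.6 j [-0.4   0.43 -0.12 -0.69 -1.2  -1.13] w 16.4 F [ 5.2 -3.7 -5.2] g 58.5
slide [-0.5, 0.6, -0.9] dr [-0.03, 0.07, -0.02]

slide [-6.8, 9.6, -10.3] dr [0.19, -0.24, 0.34]
slide [-14.7, 19.1, -19.9] dr [0.42, -0.46, 0.65]
slide [-23.6, 28.3, -28.8] dr [0.67, -0.64, 0.95]
slide [-33.3, 37.3, -36.9] dr [0.95, -0.79, 1.22]
slide [-43.9, 45.9, -44.2] dr [1.24, -0.91, 1.47]
slide [-55.3, 54.2, -50.5] dr [1.56, -1.0, 1.71]
slide [-67.4, 62.0, -56.0] dr [1.89, -1.07, 1.91]
slide [-80.1, 69.3, -60.4] dr [2.23, -1.11, 2.1]

slide [-11.5, 9.3, -4.0] dr [0.36, -0.04, 0.14]
slide [-23.3, 18.5, -6.9] dr [0.73, -0.07, 0.26]
slide [-35.5, 27.5, -8.5] dr [1.1, -0.09, 0.36]
slide [-47.9, 36.3, -8.9] dr [1.48, -0.1, 0.43]
slide [-60.4, 44.8, -8.1] dr [1.87, -0.09, 0.47]
slide [-73.1, 52.9, -6.0] dr [2.25, -0.08, 0.49]
slide [-85.7, 60.6, -2.8] dr [2.64, -0.07, 0.49]
slide [-98.3, 67.9, 1.7] dr [3.03, -0.05, 0.46]
```

Emit:
step_arm(
  motion=[
    {"dr": [0.19, -0.24, 0.34], "slide": [-6.8, 9.6, -10.3], "jaw": 5},
    {"dr": [0.42, -0.46, 0.65], "slide": [-14.7, 19.1, -19.9], "jaw": 5},
    {"dr": [0.67, -0.64, 0.95], "slide": [-23.6, 28.3, -28.8], "jaw": 5},
    {"dr": [0.95, -0.79, 1.22], "slide": [-33.3, 37.3, -36.9], "jaw": 5},
    {"dr": [1.24, -0.91, 1.47], "slide": [-43.9, 45.9, -44.2], "jaw": 5},
    {"dr": [1.56, -1.0, 1.71], "slide": [-55.3, 54.2, -50.5], "jaw": 5},
    {"dr": [1.89, -1.07, 1.91], "slide": [-67.4, 62.0, -56.0], "jaw": 5},
    {"dr": [2.23, -1.11, 2.1], "slide": [-80.1, 69.3, -60.4], "jaw": 5},
  ],
)

```text
clock: 23.45
position: [579.4, -157.4, 219.2]
ee_rot: [0.292, 0.943, 0.153, 0.049]
contact_force: [-0.2, -9.2, -4.5]
gripper_width: 16.0
grasp_force: 58.7
```

Emit:
step_arm(
  motion=[
    {"dr": [0.36, -0.04, 0.14], "slide": [-11.5, 9.3, -4.0], "jaw": 5},
    {"dr": [0.73, -0.07, 0.26], "slide": [-23.3, 18.5, -6.9], "jaw": 5},
    {"dr": [1.1, -0.09, 0.36], "slide": [-35.5, 27.5, -8.5], "jaw": 5},
    {"dr": [1.48, -0.1, 0.43], "slide": [-47.9, 36.3, -8.9], "jaw": 5},
    {"dr": [1.87, -0.09, 0.47], "slide": [-60.4, 44.8, -8.1], "jaw": 5},
    {"dr": [2.25, -0.08, 0.49], "slide": [-73.1, 52.9, -6.0], "jaw": 5},
    {"dr": [2.64, -0.07, 0.49], "slide": [-85.7, 60.6, -2.8], "jaw": 5},
    {"dr": [3.03, -0.05, 0.46], "slide": [-98.3, 67.9, 1.7], "jaw": 5},
  ],
)

```text
clock: 24.45
position: [697.3, -159.9, 241.3]
ee_rot: [0.326, 0.944, -0.048, -0.014]
contact_force: [-0.8, -8.3, 2.2]
gripper_width: 15.9
grasp_force: 60.4
```

Still gripped at 1.7 rad. Now I'll release, back out upwards and look.

Emit:
step_arm(
  motion=[
    {"dr": [0, 0, 0], "slide": [0, 0, 0], "jaw": 5},
    {"dr": [0, 0, 0], "slide": [0, 0, 0], "jaw": 35},
    {"dr": [0, 0, 0], "slide": [0, 0, 0], "jaw": 35},
    {"dr": [0, 0, 0], "slide": [0, 0, -15], "jaw": 35},
    {"dr": [0, 0, 0], "slide": [0, 0, -45], "jaw": 35},
    {"dr": [0, 0, 0], "slide": [0, 0, -75], "jaw": 35},
    {"dr": [0, 0, 0], "slide": [30, -45, -75], "jaw": 60},
    {"dr": [0, 0, 0], "slide": [65, -95, -75], "jaw": 80},
  ],
)

```text
clock: 25.45
position: [592.2, -186.8, 323.7]
ee_rot: [0.325, 0.944, -0.045, -0.014]
contact_force: [0.1, -1.2, 0.1]
gripper_width: 69.8
grasp_force: 0.0
```

Run:
```python
from h import *
plan()
T=lambda x,y,z:(x,y,z)
plan((560,60,330,270))
b=optics.get_image("scene"); a=optics.get_image("top"); cv2.imwrite("pics/t5.png",a); cv2.imwrite("pics/s5.png",b)
for n,im in(("t",a),("s",b)):
  h=cv2.cvtColor(im,cv2.COLOR_BGR2HSV); m=(((h[...,0]<6)|(h[...,0]>174))&(h[...,1]>170)&(h[...,2]>60)).astype(np.uint8)
  k,l,st,c=cv2.connectedComponentsWithStats(m); print(n,[(st[i].tolist(),c[i].round(1).tolist()) for i in range(1,k) if st[i,4]>20])
```

```text
clock 25.45 pos [ 592.2 -186.8  323.7] psi 52.0 j [-0.01  0.35  0.15  0.08 -1.43 -2.24] w 69.8 F [ 0.1 -1.2  0.1] g 0.0
clock 25.45 pos [ 592.2 -186.8  323.7] psi 52.0 j [-0.01  0.35  0.15  0.08 -1.43 -2.24] w 69.8 F [ 0.1 -1.2  0.1] g 0.0
(560, 60, 330) slide [177.4, 173.2, -23.4] |d| 249.0 dr [-0.26, 0.85, 17.73]
t [([283, 190, 21, 23, 360], [293.2, 200.9]), ([316, 196, 22, 22, 375], [326.2, 206.5]), ([425, 209, 22, 21, 149], [433.2, 220.6]), ([399, 223, 10, 17, 89], [403.2, 232.4])]
s [([262, 188, 22, 23, 352], [272.5, 199.3])]
```

Run:
```python
from h import *
a=cv2.imread("pics/t5.png")
z=lambda i,u0,v0,u1,v1,f:cv2.resize(i[v0:v1,u0:u1],None,fx=f,fy=f,interpolation=cv2.INTER_CUBIC)
cv2.imwrite("pics/z5.png",z(a,255,140,375,230,6.5))
```

```text
(no output)
```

View pics/z5.png

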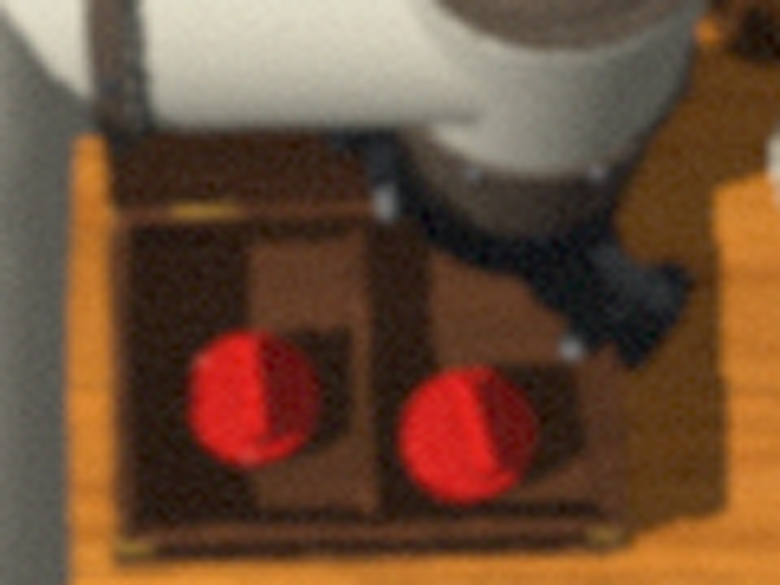

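Emit:
step_arm(
  motion=[
    {"dr": [0, 0, -1.2], "slide": [0, 0, 0], "jaw": 60},
    {"dr": [0, 0, -2.4], "slide": [0, 0, 0], "jaw": 60},
    {"dr": [0, 0, -3.6], "slide": [0, 0, 0], "jaw": 60},
    {"dr": [0, 0, -4.8], "slide": [0, 0, 0], "jaw": 60},
    {"dr": [0, 0, -6.0], "slide": [0, 0, 0], "jaw": 60},
    {"dr": [0, 0, -7.2], "slide": [0, 0, 0], "jaw": 60},
    {"dr": [0, 0, -8.4], "slide": [0, 0, 0], "jaw": 60},
    {"dr": [0, 0, -9.6], "slide": [0, 0, 0], "jaw": 60},
  ],
)

```text
clock: 26.55
position: [593.3, -186.7, 324.1]
ee_rot: [-0.334, 0.941, -0.027, -0.039]
contact_force: [-0.1, 0.1, 0.9]
gripper_width: 60.0
grasp_force: 0.0
```

The box is open, the lid leans back, and the two red lids stand in their bays at crop (253,398) and (468,435). Their bars show as the bright/dark boundary, a few degrees off the box's x. Now to measure them.

```bash
cat > m.py <<'E'
from h import *
def hullimg(x,y,yaw,z0=8):
    t=np.linspace(0,2*np.pi,40); P=[(x+31.5*np.cos(a),y+31.5*np.sin(a),z) for a in t for z in(z0,z0+30)]
    c,s=np.cos(yaw),np.sin(yaw)
    P+=[(x+c*i*25-s*j*6,y+s*i*25+c*j*6,z0+58) for i in(-1,1) for j in(-1,1)]
    return cv2.convexHull(proj("top",P).astype(np.float32))
def measure(a,seed,z0=8):
    h=cv2.cvtColor(a,cv2.COLOR_BGR2HSV); m=(((h[...,0]<8)|(h[...,0]>172))&(h[...,1]>150)&(h[...,2]>45)).astype(np.uint8)
    k,l,st,c=cv2.connectedComponentsWithStats(m); i=l[seed[1],seed[0]]; cen=c[i]
    p=back("top",cen,z0+24)[:2]
    for _ in range(8):
        M=cv2.moments(hullimg(*p,0.1,z0)); e=cen-np.array([M["m10"],M["m01"]])/M["m00"]
        q=proj("top",[(*p,z0+24)])[0]; p=p+(back("top",q+e,z0+24)-back("top",q,z0+24))[:2]
    # boundary bright->dark
    v0,v1=st[i,1]+4,st[i,1]+st[i,3]-5; pts=[]
    for v in range(v0,v1):
        us=np.where(l[v]==i)[0]; r=cv2.GaussianBlur(a[v:v+1,:,2].astype(np.float32),(3,1),0)[0]
        lo,hi=us[0]+4,us[-1]-3; g=r[lo+1:hi+1]-r[lo-1:hi-1]; j=g.argmin()
        w=np.clip(-g[max(j-2,0):j+3],0,None); pts.append(((np.arange(max(j-2,0),max(j-2,0)+len(w))*w).sum()/w.sum()+lo,v))
    P=np.array([back("top",q,z0+58) for q in pts]); f=np.polyfit(P[:,0],P[:,1],1); r=P[:,1]-np.polyval(f,P[:,0]); ok=abs(r)<3*np.median(abs(r))+.3
    f=np.polyfit(P[ok,0],P[ok,1],1)
    print("area",st[i,4],"hull",cv2.contourArea(hullimg(*p,.1,z0)),"pos",p.round(1),"bar deg",np.degrees(np.arctan(f[0])).round(1),"edge offset at centre",(np.polyval(f,p[0])-p[1]).round(1),"n",ok.sum(),"box xy",(R.from_euler("z",-BY).apply([*(p-B0[:2]),0])).round(0)[:2])
E
python3 - <<'E'
from m import *
a=optics.get_image("top"); cv2.imwrite("pics/t6.png",a)
for im in (cv2.imread("pics/t5.png"),a):
  for s in((289,205),(322,210)):
    try: measure(im,s)
    except Exception as e: print(e)
plan((600,-100,330,240))
E
```

```text
area 399 hull 330.15535745886154 pos [ 583.7 -106.6] bar deg 5.9 edge offset at centre -3.9 n 13 box xy [-4. 55.]
area 407 hull 335.67418414191343 pos [ 566.1 -212.1] bar deg 10.1 edge offset at centre -4.0 n 14 box xy [-25. -50.]
area 394 hull 330.1421382566914 pos [ 583.1 -107. ] bar deg 6.3 edge offset at centre -3.6 n 13 box xy [-4. 54.]
area 410 hull 335.6340347698424 pos [ 566.4 -211.6] bar deg 13.2 edge offset at centre -4.5 n 13 box xy [-25. -50.]
clock 26.6 pos [ 593.3 -186.7  324.1] psi 129.3 j [-0.01  0.35  0.16  0.08 -1.43 -0.89] w 59.7 F [ 0.8  0.3 -0.5] g 0.0
(600, -100, 330) slide [-59.2, 62.7, -12.9] |d| 87.0 dr [0.51, -0.6, -13.83]
```

Run:
```python
from h import *
plan((583.5,-105.5,200,276),(583.5,-105.5,120,276))
```

```text
clock 26.6 pos [ 593.3 -186.7  324.1] psi 129.3 j [-0.01  0.35  0.16  0.08 -1.43 -0.89] w 59.7 F [ 0.8  0.3 -0.5] g 0.0
(583.5, -105.5, 200) slide [-54.8, 72.1, 117.9] |d| 149.0 dr [0.77, -0.47, -18.33]
(583.5, -105.5, 120) slide [-62.1, 74.0, 197.5] |d| 220.0 dr [0.77, -0.47, -18.33]
```

Emit:
step_arm(
  motion=[
    {"dr": [0.06, -0.03, -1.3], "slide": [-8, 10, 15], "jaw": 60},
    {"dr": [0.11, -0.07, -2.6], "slide": [-16, 21, 32], "jaw": 60},
    {"dr": [0.16, -0.1, -3.9], "slide": [-24, 32, 50], "jaw": 55},
    {"dr": [0.22, -0.13, -5.2], "slide": [-32, 43, 68], "jaw": 50},
    {"dr": [0.27, -0.17, -6.5], "slide": [-40, 54, 86], "jaw": 45},
    {"dr": [0.33, -0.2, -7.8], "slide": [-48, 64, 104], "jaw": 45},
    {"dr": [0.38, -0.23, -9.1], "slide": [-54, 71, 116], "jaw": 45},
    {"dr": [0.44, -0.27, -10.4], "slide": [-54.8, 72.1, 118], "jaw": 45},
  ],
)

```text
clock: 27.6
position: [583.6, -104.9, 198.4]
ee_rot: [0.876, -0.482, 0.014, 0.022]
contact_force: [-0.3, -0.0, -0.7]
gripper_width: 45.0
grasp_force: 0.0
```

Run:
```python
from h import *
plan((583.5,-105.5,90,276),(583.5,-105.5,41,276))
```

```text
clock 27.6 pos [ 583.6 -104.9  198.4] psi -147.7 j [ 0.12  0.35 -0.15  0.06 -1.07  0.41] w 45.0 F [-0.3 -0.  -0.7] g 0.0
(583.5, -105.5, 90) slide [-4.5, -2.2, 108.3] |d| 108.0 dr [0.34, -0.19, -7.96]
(583.5, -105.5, 41) slide [-6.7, -3.4, 157.2] |d| 157.0 dr [0.34, -0.19, -7.96]
```

Emit:
step_arm(
  motion=[
    {"dr": [0.06, -0.03, -1.32], "slide": [-1, -0.5, 20], "jaw": 45},
    {"dr": [0.12, -0.06, -2.64], "slide": [-2, -1, 40], "jaw": 45},
    {"dr": [0.18, -0.1, -3.96], "slide": [-3, -1.5, 60], "jaw": 45},
    {"dr": [0.24, -0.13, -5.28], "slide": [-4, -2, 80], "jaw": 45},
    {"dr": [0.29, -0.16, -6.6], "slide": [-4.5, -2.2, 100], "jaw": 45},
    {"dr": [0.34, -0.19, -7.96], "slide": [-5, -2.5, 120], "jaw": 45},
    {"dr": [0.34, -0.19, -7.96], "slide": [-6, -3, 142], "jaw": 45},
    {"dr": [0.34, -0.19, -7.96], "slide": [-6.7, -3.4, 157], "jaw": 45},
  ],
)

```text
clock: 28.6
position: [584.1, -106.3, 41.1]
ee_rot: [0.999, 0.049, 0.001, 0.0]
contact_force: [0.2, -1.3, 0.1]
gripper_width: 45.1
grasp_force: 0.0
```

Emit:
step_arm(
  motion=[
    {"dr": [0, 0, 0], "slide": [0, 0, 0], "jaw": 2},
    {"dr": [0, 0, 0], "slide": [0, 0, 0], "jaw": 2},
    {"dr": [0, 0, 0], "slide": [0, 0, 0], "jaw": 2},
    {"dr": [0, 0, 0], "slide": [0, 0, 0], "jaw": 2},
    {"dr": [0, 0, 0], "slide": [0, 0, 0], "jaw": 2},
    {"dr": [0, 0, 0], "slide": [0, 0, -10], "jaw": 2},
    {"dr": [0, 0, 0], "slide": [0, 0, -50], "jaw": 2},
    {"dr": [0, 0, 0], "slide": [0, 0, -110], "jaw": 2},
  ],
)

```text
clock: 29.6
position: [581.6, -106.6, 151.0]
ee_rot: [0.999, 0.05, -0.002, 0.0]
contact_force: [1.6, 0.4, -0.8]
gripper_width: 10.7
grasp_force: 59.6
```

Run:
```python
from h import *
plan((545,171.5,200,246),(545,171.5,160,246))
```

```text
clock 29.6 pos [ 581.6 -106.6  151. ] psi -84.3 j [ 0.09  0.4  -0.19  0.   -0.99  1.58] w 10.7 F [ 1.6  0.4 -0.8] g 59.6
(545, 171.5, 200) slide [-9.1, -280.4, -49.0] |d| 285.0 dr [0.01, 0.03, 3.71]
(545, 171.5, 160) slide [-8.9, -280.4, -9.0] |d| 281.0 dr [0.01, 0.03, 3.71]
```

Lid gripped (10.7 mm on the bar) and lifted. Next it goes over the jar.

Emit:
step_arm(
  motion=[
    {"dr": [0, 0, 0], "slide": [0, -15, -30], "jaw": 2},
    {"dr": [0, 0, 0.5], "slide": [-2, -55, -49], "jaw": 2},
    {"dr": [0, 0, 1.2], "slide": [-4, -105, -49], "jaw": 2},
    {"dr": [0, 0, 2], "slide": [-6, -160, -49], "jaw": 2},
    {"dr": [0, 0, 2.8], "slide": [-8, -215, -49], "jaw": 2},
    {"dr": [0, 0.03, 3.5], "slide": [-9, -258, -49], "jaw": 2},
    {"dr": [0, 0.03, 3.71], "slide": [-9, -280.4, -35], "jaw": 2},
    {"dr": [0, 0.03, 3.71], "slide": [-9, -280.4, -15], "jaw": 2},
  ],
)

```text
clock: 30.6
position: [546.3, 173.5, 166.8]
ee_rot: [0.978, -0.206, 0.003, -0.001]
contact_force: [-0.1, -0.3, -1.3]
gripper_width: 10.9
grasp_force: 59.6
```

Run:
```python
from h import *
plan((545.3,171.5,139,246.2))
b=optics.get_image("scene");a=optics.get_image("top")
z=lambda i,u0,v0,u1,v1,f:cv2.resize(i[v0:v1,u0:u1],None,fx=f,fy=f,interpolation=cv2.INTER_CUBIC)
cv2.imwrite("pics/z7.png",np.hstack([z(b,160,190,260,290,4),z(a,150,150,250,250,4)]))
```

```text
clock 30.6 pos [546.3 173.5 166.8] psi -113.8 j [ 0.59  0.35 -0.22  0.   -0.99  0.56] w 10.9 F [-0.1 -0.3 -1.3] g 59.6
(545.3, 171.5, 139) slide [-0.3, 2.3, 27.8] |d| 28.0 dr [-0.02, -0.05, -0.0]
```

View pics/z7.png

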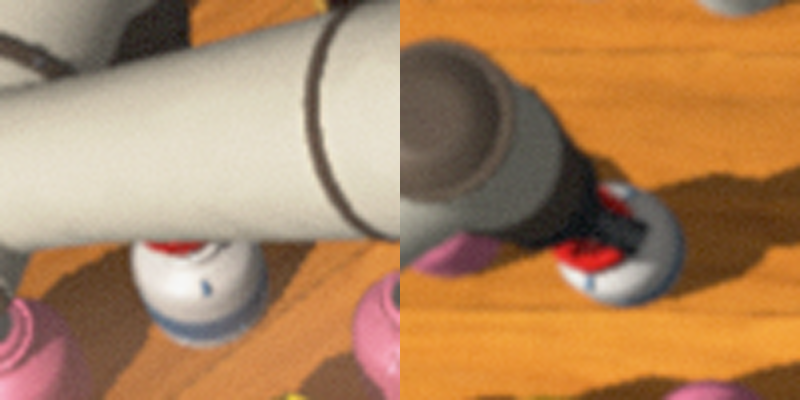

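The red lid hangs over the jar, with the arm hiding the rest: red at crop (600,230) in the top view and just above the white shoulder in the scene view. The pose agrees with the plan, so I'll lower it.

Emit:
step_arm(
  motion=[
    {"dr": [0, 0, 0], "slide": [-0.3, 2, 0], "jaw": 2},
    {"dr": [0, 0, 0], "slide": [-0.3, 2, 6], "jaw": 2},
    {"dr": [0, 0, 0], "slide": [-0.3, 2, 12], "jaw": 2},
    {"dr": [0, 0, 0], "slide": [-0.3, 2, 17], "jaw": 2},
    {"dr": [0, 0, 0], "slide": [-0.3, 2, 21], "jaw": 2},
    {"dr": [0, 0, 0], "slide": [-0.3, 2, 25], "jaw": 2},
    {"dr": [0, 0, 0], "slide": [-0.3, 2, 27], "jaw": 2},
    {"dr": [0, 0, 0], "slide": [-0.3, 2, 27], "jaw": 2},
  ],
)

```text
clock: 31.7
position: [545.5, 169.8, 140.2]
ee_rot: [0.978, -0.207, 0.003, 0.0]
contact_force: [-2.4, -0.1, 5.3]
gripper_width: 10.6
grasp_force: 60.4
```

Run:
```python
from h import *
plan((545.3,171.5,139,246.2)); print(arm.read_state()["wrist_torque"])
```

```text
clock 31.7 pos [545.5 169.8 140.2] psi -114.0 j [ 0.59  0.37 -0.26  0.01 -0.93  0.56] w 10.6 F [-2.4 -0.1  5.3] g 60.4
(545.3, 171.5, 139) slide [-0.9, -1.5, 1.2] |d| 2.0 dr [-0.01, -0.04, -0.02]
[-0.09219992  0.69896871  0.04079039]
```

Emit:
step_arm(
  motion=[
    {"dr": [0, 0, 0.6], "slide": [-0.3, -0.5, 1], "jaw": 2},
    {"dr": [0, 0, 1.2], "slide": [-0.3, -0.5, 1.5], "jaw": 2},
    {"dr": [0, 0, 1.8], "slide": [-0.3, -0.5, 2], "jaw": 2},
    {"dr": [0, 0, 2.4], "slide": [-0.3, -0.5, 2.4], "jaw": 2},
    {"dr": [0, 0, 3.0], "slide": [-0.3, -0.5, 2.8], "jaw": 2},
    {"dr": [0, 0, 3.6], "slide": [-0.3, -0.5, 3.2], "jaw": 2},
    {"dr": [0, 0, 4.2], "slide": [-0.3, -0.5, 3.6], "jaw": 2},
    {"dr": [0, 0, 4.2], "slide": [-0.3, -0.5, 3.6], "jaw": 2},
  ],
)

```text
clock: 32.7
position: [546.4, 169.9, 137.5]
ee_rot: [0.877, -0.481, 0.004, -0.001]
contact_force: [-0.4, -2.5, 7.2]
gripper_width: 10.9
grasp_force: 60.7
```

Run:
```python
from h import *
plan((545.3,171.5,139,246.2)); print(arm.read_state()["wrist_torque"])
```

```text
clock 32.7 pos [546.4 169.9 137.5] psi -147.5 j [ 0.59  0.38 -0.26  0.01 -0.93 -0.03] w 10.9 F [-0.4 -2.5  7.2] g 60.7
(545.3, 171.5, 139) slide [-1.9, 0.1, -1.5] |d| 2.0 dr [-0.03, -0.05, -4.22]
[-0.93865995  0.18263112 -0.02583486]
```

It sank 2.7 mm in 0.585 rad with almost no torque, which is what the right lid should do. I'll keep screwing it home.

Emit:
step_arm(
  motion=[
    {"dr": [0, 0, 0.9], "slide": [-0.5, 0, 0.5], "jaw": 2},
    {"dr": [0, 0, 1.8], "slide": [-0.5, 0, 1], "jaw": 2},
    {"dr": [0, 0, 2.7], "slide": [-0.5, 0, 1.6], "jaw": 2},
    {"dr": [0, 0, 3.6], "slide": [-0.5, 0, 2.2], "jaw": 2},
    {"dr": [0, 0, 4.5], "slide": [-0.5, 0, 2.8], "jaw": 2},
    {"dr": [0, 0, 5.3], "slide": [-0.5, 0, 3.3], "jaw": 2},
    {"dr": [0, 0, 6.0], "slide": [-0.5, 0, 3.5], "jaw": 2},
    {"dr": [0, 0, 6.4], "slide": [-0.5, 0, 3.5], "jaw": 2},
  ],
)

```text
clock: 33.7
position: [544.6, 169.1, 134.3]
ee_rot: [-0.582, 0.813, -0.003, 0.0]
contact_force: [-4.2, -4.5, 11.2]
gripper_width: 11.1
grasp_force: 61.4
```

Run:
```python
from h import *
plan(); print(arm.read_state()["wrist_torque"])
```

```text
clock 33.7 pos [544.6 169.1 134.3] psi 161.2 j [ 0.59  0.38 -0.27  0.01 -0.92 -0.92] w 11.1 F [-4.2 -4.5 11.2] g 61.4
[-1.37219592  1.5823734   0.14670982]
```

Emit:
step_arm(
  motion=[
    {"dr": [0, 0, 0.3], "slide": [0, 0, 0], "jaw": 2},
    {"dr": [0, 0, 0.5], "slide": [0, 0, -0.5], "jaw": 2},
    {"dr": [0, 0, 0.4], "slide": [0, 0, -1], "jaw": 40},
    {"dr": [0, 0, 0.4], "slide": [0, 0, -1], "jaw": 40},
    {"dr": [0, 0, 0.4], "slide": [0, 0, -2], "jaw": 40},
    {"dr": [0, 0, 0.4], "slide": [0, 0, -25], "jaw": 40},
    {"dr": [0, 0, 0.4], "slide": [0, 0, -75], "jaw": 40},
    {"dr": [0, 0, 0.4], "slide": [0, 0, -135], "jaw": 40},
  ],
)

```text
clock: 34.7
position: [543.9, 170.8, 267.5]
ee_rot: [-0.559, 0.829, -0.002, 0.001]
contact_force: [0.4, 1.1, -0.2]
gripper_width: 40.5
grasp_force: 0.0
```

Run:
```python
from h import *
plan((430,-150,300,160))
```

```text
clock 34.7 pos [543.9 170.8 267.5] psi 158.0 j [ 0.59  0.27 -0.07  0.   -1.23 -0.98] w 40.5 F [ 0.4  1.1 -0.2] g 0.0
(430, -150, 300) slide [340.2, -14.5, -32.1] |d| 342.0 dr [-0.03, -0.01, -0.25]
```

Emit:
step_arm(
  motion=[
    {"dr": [0, 0, 0], "slide": [30, 0, -15], "jaw": 40},
    {"dr": [0, 0, 0], "slide": [75, 0, -32], "jaw": 40},
    {"dr": [0, 0, 0], "slide": [130, -4, -32], "jaw": 40},
    {"dr": [0, 0, 0], "slide": [185, -8, -32], "jaw": 40},
    {"dr": [0, 0, 0], "slide": [240, -12, -32], "jaw": 40},
    {"dr": [0, 0, 0], "slide": [290, -14, -32], "jaw": 40},
    {"dr": [0, 0, 0], "slide": [325, -14, -32], "jaw": 40},
    {"dr": [0, 0, 0], "slide": [340, -14, -32], "jaw": 40},
  ],
)

```text
clock: 35.7
position: [429.3, -150.8, 299.0]
ee_rot: [-0.559, 0.829, -0.002, 0.002]
contact_force: [0.8, -0.3, 0.6]
gripper_width: 39.9
grasp_force: 0.0
```

Run:
```python
from m import *
b=optics.get_image("scene");a=optics.get_image("top"); cv2.imwrite("pics/t8.png",a); cv2.imwrite("pics/s8.png",b)
z=lambda i,u0,v0,u1,v1,f:cv2.resize(i[v0:v1,u0:u1],None,fx=f,fy=f,interpolation=cv2.INTER_CUBIC)
A=z(b,170,205,245,290,5); B=z(a,165,165,245,250,5); C=z(a,255,130,370,240,425/110)
# overlay model outlines of lid home (z0=100) at jar (545,171)
cv2.imwrite("pics/z8.png",np.hstack([A[:425],B[:425]])); print(A.shape,B.shape)
c=np.array([545,171.]); t=np.linspace(0,2*np.pi,60)
for n in("top","scene"):
  for z0 in (130,106+30): print(n,z0,proj(n,[(545,171,z0),(545-31.5,171,z0),(545+31.5,171,z0)]).round(1).tolist())
for s in((200,206),(198,212),(204,210)):
  try: measure(a,s,100)
  except Exception as e: print(e)
try: measure(a,(322,210))
except Exception as e: print(e)
```

```text
(425, 375, 3) (425, 400, 3)
top 130 [[199.2, 207.1], [198.8, 217.8], [199.7, 196.5]]
top 136 [[198.8, 206.8], [198.4, 217.5], [199.2, 196.1]]
scene 130 [[205.7, 242.6], [212.6, 250.2], [198.9, 235.1]]
scene 136 [[205.4, 241.6], [212.3, 249.2], [198.6, 234.1]]
area 352 hull 401.87862918083556 pos [549.5 174.1] bar deg 41.8 edge offset at centre -7.6 n 13 box xy [-29. 336.]
area 352 hull 401.87862918083556 pos [549.5 174.1] bar deg 41.8 edge offset at centre -7.6 n 13 box xy [-29. 336.]
area 352 hull 401.87862918083556 pos [549.5 174.1] bar deg 41.8 edge offset at centre -7.6 n 13 box xy [-29. 336.]
area 322 hull 335.62119395518675 pos [ 573.1 -210.7] bar deg 15.7 edge offset at centre -3.8 n 9 box xy [-18. -49.]
```

View pics/z8.png

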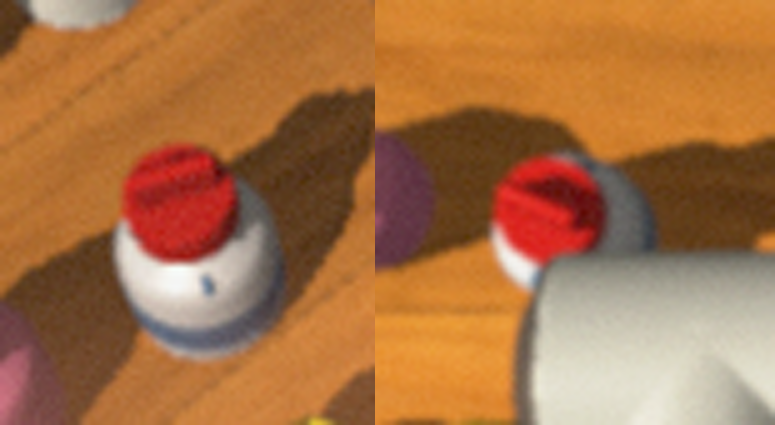

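The lid sits level and centred. The blue mark is still at scene px (211.6,262), so the jar did not turn through the 1.5 rad of screwing, and the sink was 5.9 mm. This is the right lid, fully home. The other red lid is still in its bay and the arm is clear.

```bash
python3 -c "
from bench import arm
print(arm.job_done())"
```

```text
the job is handed in; nothing more can be done
None
```

The job is handed in, with no verdict shown: the box is open, the first lid I tried fits and is screwed fully home on the unturned jar, and the other red lid still stands in its bay (35.7 s of 72 used).

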